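Roll a vial into the reader with the docked pusher

TASK

Lay the loose vial, which lies on its side on the table, crosswise on the open end of the reader lane and let go of it; then squeeze the two side buttons of the pusher to free it from its dock, and with its blade gently roll the vial along the lane, under the clear hood, until it drops into the nest at the far end. Then clip the pusher back into its dock and let go; do not touch the vial with the gripper under or near the hood, and leave the things standing around undisturbed.

Things in the scene. Friction and masses are not known exactly. Their poses are not given: they have to be found in the camera images.
- lane: fixed reader lane, a straight channel 230 x 76 mm; origin on the table under its middle. x = rolling direction, y across, z up. Open rear end at x=-115 mm, end wall face at x=+105. White deck, top z=8 mm, x=-115 to +83. Channel 50 mm wide between vertical rails up to z=14 mm; from x=-115 to +45 flared guides above the rails widen it to about 70 mm at z=22 mm
- lane_load (a point): middle of the open loading part, on the deck surface, 55 mm behind the lane's origin (axes as the lane's). The vial is laid down about here, its length along the lane's y axis; the pusher comes in behind it through the open rear end
- lane_nest (a point): middle of the nest floor under the hood, x=+94 mm, z=5 mm in the lane's frame (axes as the lane's). The deck ends at x=+83 with a 3 mm step down into the nest, which ends at the end wall at x=+105. Home, the vial's centre is about 10 mm above this point; pushing the vial's centre past x=+88 lets it drop in
- vial_center (a point): centre of the loose white vial, 21 mm in diameter, 45 mm long with its narrower cap (17 mm, the last 7 mm), 14 g, lying on its side at the start; its own z axis runs along the vial from base to cap (horizontal when lying). Rolls freely.
- dock: fixed dock of the pusher: aluminium base plate 146 x 62 mm, 5 mm thick, origin on the table below the place of the pusher's handle, x axis toward the pusher's blade. Low lugs (top 11 mm above the table) stop the pusher's toe and heel with 2 to 4 mm play
- pusher_grip (a point): middle of the pusher's upright handle (44 mm along x, 24 mm across y, top 79 mm over its underside) at the height of the black side buttons, 58 mm above the underside. Axes: x toward the blade, y left, z up. The buttons (16 mm wide, 20 high) stand out 5 mm each: 34 mm over both. With both squeezed flush across y (about 3 N each) the pusher lifts straight up, or can be lowered back in
- pusher_blade (a point): middle of the front face of the pusher's blade, 90 mm ahead of pusher_grip and 13 mm above the pusher's underside. Blade 40 mm wide, 26 mm high, 6 mm thick, its lower edge level with the underside of the sole
- pusher: the white and grey pusher, 260 g (varies), origin on its underside 58 mm below pusher_grip, same axes. Flat sole 24 mm wide, 8 mm thick, from x=-25 to +90 mm. In the dock it stands 5 mm above the table at the dock's origin, parallel to the dock; hooks at the foot of the handle reach y=+-18 mm when the buttons are out, +-13 when pressed
- lane_hood (a point): middle of the hood's entrance at the underside of its clear roof: x=+45 mm, z=46 mm in the lane's frame (axes as the lane's). The hood covers the lane from here to the end wall; grey side cheeks, 54 mm apart inside; roof top z=50 mm
- dock_lips (a point): middle between the inward lips of the dock's two grey cheeks, 30 mm above the table (axes as the dock's). Cheeks 36 mm long, outer faces at y=+-26.5 mm; the lips (inner faces y=+-15, z 24 to 30 mm) hold the pusher's hooks down with 4 mm play upward; flared lead-ins above them open to y=+-21 at z=37 mm
- button_left (a joint): left (+y) button of the pusher: 0 out, 0.005 m pressed flush
- button_right (a joint): right (-y) button of the pusher: 0 out, 0.005 m pressed flush
- cap: bystander: dark green bottle cap, 31 mm across, 20 mm high, origin under its centre; loose, leave alone
- brown_bottle: bystander: brown dropper bottle with white tip, 32 mm across, 86 mm high, origin under its centre; loose, leave alone
- bulb: bystander: black rubber bulb standing beside the lane, 29 mm across, 47 mm high, origin under its centre; loose, leave alone
- stamp: bystander: stamp with wooden handle beside the dock, 21 x 34 mm, 55 mm high, origin under its centre; loose, leave alone
- timer: bystander: white timer, 61 x 61 mm, 21 mm high, origin under its centre; loose, leave alone
- carton: bystander: carton of gauze, 62 mm along its x, 98 mm along its y, 46 mm high, origin under its centre; loose, leave alone
- syringe: bystander: syringe lying on the table, 114 mm along its y, 26 mm wide, 17 mm high, origin under its middle; loose, leave alone
There are look-alikes about, which are no part of the job. What is shaped like the pusher but turquoise is not meant.

How it is judged:
On the way, in this order (a step that is already met when the one before it is completed fails the run):
1. the vial lies crosswise on the open part of the lane, let go (x of vial_center in the frame of lane between -0.115 and 0.02 m and y of vial_center in the frame of lane between -0.01 and 0.01 m and z of vial_center in the frame of lane between 0.014 and 0.0225 m and angle between the z axis of vial_center and the y axis of lane, either way round below 0.3 rad and contact force between the fingers and vial below 0.05 N), for 0.2 s.
2. the pusher is lifted out of its dock (z of pusher in the frame of dock above 0.045 m), for 0.1 s.
3. the vial lies in the nest, with the pusher still out of the dock (x of vial_center in the frame of lane between 0.088 and 0.1 m and y of vial_center in the frame of lane between -0.008 and 0.008 m and z of vial_center in the frame of lane between 0.011 and 0.0185 m and angle between the z axis of vial_center and the y axis of lane, either way round below 0.2 rad and linear speed of vial below 0.02 m/s and (horizontal distance between pusher and dock above 0.08 m or z of pusher in the frame of dock above 0.045 m)), for 0.2 s.
At the end, for the whole second after the job is handed in: The vial lies crosswise in the nest under the hood, at rest (its centre within 6 mm of the nest's middle along the lane and 8 mm across it, within 0.2 rad of square), and the pusher stands clipped in its dock (within 4 mm and 0.15 rad, both buttons sprung out to less than 2 mm), let go (x of vial_center in the frame of lane between 0.088 and 0.1 m and y of vial_center in the frame of lane between -0.008 and 0.008 m and z of vial_center in the frame of lane between 0.011 and 0.0185 m and angle between the z axis of vial_center and the y axis of lane, either way round below 0.2 rad and linear speed of vial below 0.02 m/s and x of pusher in the frame of dock between -0.004 and 0.004 m and y of pusher in the frame of dock between -0.004 and 0.004 m and z of pusher in the frame of dock between 0.002 and 0.0075 m and angle between the x axis of pusher and the x axis of dock, either way round below 0.15 rad and angle between pusher's own z axis and vertical below 0.1 rad and value of joint each of button_left, button_right below 0.002 m and contact force between the fingers and pusher below 0.05 N); the robot touches nothing.
It fails at once if the vial is touched by the gripper once it is in the lane beyond its open half (x of vial_center in the frame of lane between 0.01 and 0.12 m and y of vial_center in the frame of lane between -0.03 and 0.03 m and z of vial_center in the frame of lane below 0.03 m and contact force between the fingers and vial above 0.2 N).
It fails at once if the vial shoots along the lane (faster than 0.35 m/s) (x of vial_center in the frame of lane between -0.02 and 0.12 m and y of vial_center in the frame of lane between -0.03 and 0.03 m and z of vial_center in the frame of lane below 0.03 m and linear speed of vial above 0.35 m/s).
It fails at once if the pusher presses on the vial with more than 15 N (contact force between pusher and vial above 15 N).
It fails at once if a loose bystander (cap, brown bottle, bulb, stamp, timer, carton, syringe) is shifted by more than 2 cm or tipped (distance of any of cap, brown_bottle, bulb, stamp, timer, carton, syringe from where it was at the start of the episode above 0.02 m or angle between any of cap, brown_bottle, bulb, stamp, timer, carton's own z axis and vertical above 0.3 rad).
It also fails if it takes over 67 s, if anything falls off the work surface, if the arm or the gripper's body presses on something with over 40 N, if the wrist force passes 120 N, or if a joint passes its speed limit or range.

ROBOT

A 6-joint arm with a two-finger parallel gripper is mounted at the origin on a cart in front of the work surface, level with it; the furniture and walls round the work are solid. World frame = base frame: x ahead of the robot, y to its left, z up, the work surface at z = 0. Lengths are in m, angles in rad, forces in N, time in s.
With the tool pointing down it reaches from about 0.225 to 0.875 m from the base axis. Payload 3.4 kg.
Tool frame: the origin (TCP) lies on the centre line of the jaws, within the pads' length; the fingertips stand 17 mm ahead of it and the grasp point (between the pads) lies 2 mm behind it; z points along the fingers, y is the line along which they close (so a half turn about z gives the same grasp; the last joint's range is limited). The gripper opens to 85 mm and grips with 20 to 120 N. Pads are 22 mm wide; open, the fingers measure 114 mm over their backs; the gripper's body (76 mm by 85 mm) begins 54 mm behind the grasp point. The pads swing forward as they close: fully open they stand 13 mm farther back than shut.
Start: joints at [1.084, 0.276, 1.505, -0, 1.361, -0.121], TCP at [0.206, 0.537, 0.248] pointing down, gripper open.
Joint ranges: [-2.89, 2.89], [-0.75, 2.08], [0.22, 2.7], [-1.18, 4.32], [0.11, 2.71], [-2.7, 2.7]. Speed limits (rad/s): [2.57, 2.57, 3.14, 3.14, 3.14, 3.14].

INTERFACE

Orientations are given as a unit quaternion [w, x, y, z].
In Python, from rig import manip gives the robot as it stands.
- The arm moves only by the tool move_arm, never from a script. Its argument "steps" is one flat list of numbers, 7 for each row, row after row: the turn, a rotation vector about the world's x, y, z normalised to -1 to 1, where 1 is 360 degrees, then the shift along the world's x, y, z normalised to -1 to 1, where 1 is 1 m, then the opening, from -1 (shut) to 1 (fully open). A call has exactly 10 rows; each row is the pose to reach, as a shift and turn from the pose commanded when the call began, turning the shorter way round; what a row does not reach only later rows make up. A row lasts 1/10 s, in which the tool goes at most 50 mm and 8.59 degrees, less where a joint would pass 70% of its speed; a pose out of reach is approached as far as the arm can. A call with a number of a shift or a turn outside -1 to 1 is refused whole. A call with a gripper value outside its range is refused whole. The fingers move at their own pace and stop on an object; "squeeze" is the grip in N (left out, the last holds). Time passes only in rows, so rows that repeat a pose let the fingers close, or fill a call up. It gives the time, the measured TCP pose, the force, the opening and the grip force at its end, in the units of the state.
- manip.get_state(): the state, without advancing time (a new reading comes with each control period).
- manip.get_image(name): name is "scene" or "top" or "wrist"; returns a dict with "pixels" (480x640x3 uint8, blue, green, red), "fx", "fy", "cx", "cy" (pixels), "R" (3x3) and "t" (3): a world point X has camera coordinates R X + t. Camera axes: x right, y down, z forward; pixel columns grow to the right and rows downward; lengths in m; the calibration is good to about 2 mm. A picture is of the moment at which its call begins. There is no depth.
- manip.sign_off(): hands the job in; it is judged then, once.
The state is a dict: "clock": time; "qpos": joint angles; "qd": joint speeds; "effort": joint torques, N m; "position": TCP position; "ee_rot": TCP orientation; "contact_force": force on the tool from outside, world axes, zero at the start; "moment": the same for the moment, N m; "width": finger opening in m; "gripper_force": force on a finger pad.
Only numpy, scipy, OpenCV 4.12 (cv2) and the standard library are available. Lean on these libraries where they do the work, as an engineer would, in place of code of your own. Each camera call takes 0.05 s, during which the arm holds its last target. There are 200 camera calls.

## Working session

There is one attempt and no reset: what is moved stays moved. The work goes in short steps, Python scripts to look and compute and a tool call to move; the robot and the scene stay as the last step left them, time stands still between calls to the robot, and variables do not carry over. Pictures are saved under pics/ and viewed, at most 10 in all, crops included, and the job is handed in when it is done.

Besides the shell and the picture viewer there is one more tool, called after "Request:" as name(argument=value, ...) on one line, values as JSON. move_arm: Moves the arm, as the interface text tells. Scaled input: -1 to 1 covers 1 m each way for a shift and 360 degrees each way for a turn. Its arguments: {"type":"object","properties":{"steps":{"type":"array"},"squeeze":{"type":"number"}},"required":["steps"]}

```bash
mkdir -p pics; ls; cat > h.py <<'E'
import numpy as np, cv2
from rig import manip
def ray(im,u,v,z):
    R=np.array(im["R"]);t=np.array(im["t"]);C=-R.T@t
    d=R.T@np.array([(u-im["cx"])/im["fx"],(v-im["cy"])/im["fy"],1.])
    return C+d*(z-C[2])/d[2]
def proj(im,X):
    c=np.array(im["R"])@np.array(X)+np.array(im["t"])
    return np.array([im["fx"]*c[0]/c[2]+im["cx"],im["fy"]*c[1]/c[2]+im["cy"]])
E
python3 - <<'E'
from h import *
import pickle
for n in("scene","top"):
    im=manip.get_image(n); pickle.dump(im,open(n+"0.pkl","wb")); cv2.imwrite(f"pics/{n}0.png",im["pixels"]); R=np.array(im["R"]);print(n,im["fx"],-R.T@np.array(im["t"]),R[2])
print(manip.get_state())
E
```

```text
pics
scene 446.7758241959785 [-0.20199249 -0.45139483  0.69206501] [ 0.67744931  0.48299059 -0.55478151]
top 533.8272634383646 [0.45230671 0.08690272 1.34044617] [ 0.06833463 -0.0014169  -0.99766145]
{'clock': 0.1, 'qpos': array([ 1.08400219e+00,  2.76517759e-01,  1.50598928e+00, -2.83101554e-05,
        1.36070794e+00, -1.20977939e-01]), 'qd': array([ 0.00079174, -0.00163991, -0.00202052,  0.00063188, -0.00022493,
       -0.00012226]), 'effort': array([ 5.11562776e-04, -4.17702985e+01, -2.46405244e+01, -4.49362041e-07,
        5.71854034e-03,  5.80924151e-06]), 'position': array([0.20547933, 0.53656136, 0.24754105]), 'ee_rot': array([-2.29517952e-04,  1.81886953e-01,  9.83319113e-01, -7.78139702e-04]), 'contact_force': array([-0.57788181, -0.42497744, -0.16043905]), 'moment': array([ 0.04632188, -0.00580455, -0.03148982]), 'gripper_force': 0.0, 'width': 0.08575375441942554}
```

View pics/top0.png

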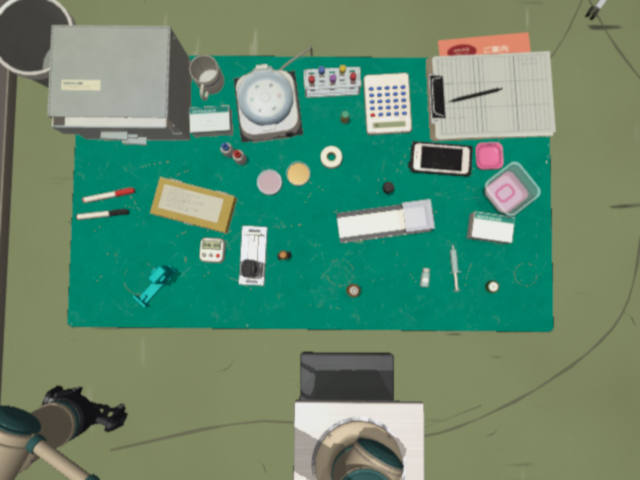

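View pics/scene0.png

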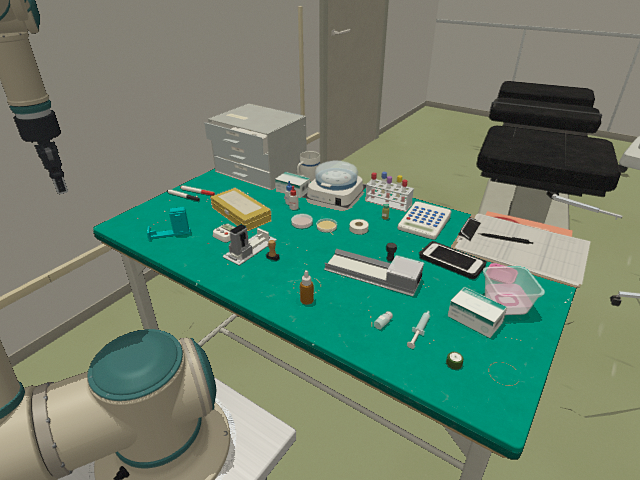

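Top view: candidates for the vial are the white vial (425,277), dropper bottle (354,290) and green cap (493,286). For the pusher they are the white/grey one in the dock (253,262) and the turquoise one (153,285). I choose (425,277) and (253,262). The lane runs from (340,225) to (434,215), with the hood on the right. One close crop to check.

```bash
python3 - <<'E'
from h import *
t=cv2.imread("pics/top0.png")
def c(x,y,w,h,s): return cv2.resize(t[y:y+h,x:x+w],(w*s,h*s),interpolation=cv2.INTER_CUBIC)
o=np.zeros((600,800,3),np.uint8)
o[:288,:672]=c(330,190,112,48,6)      # lane, x6
o[290:290+306,:204]=c(233,220,34,51,6)
o[290:290+300,210:210+200]=c(415,262,20,30,10)
o[290:290+300,420:420+360]=c(235,222,36,30,10)
o[290:590,420:780]=c(235,255,36,30,10)
cv2.imwrite("pics/crop0.png",o)
E
```

```text
(no output)
```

View pics/crop0.png

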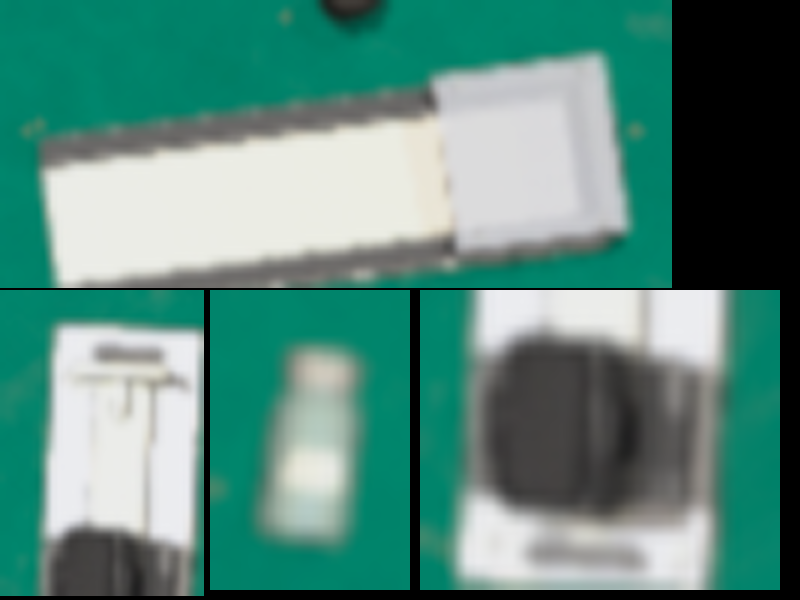

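```bash
python3 - <<'E'
from h import *
import pickle
im=pickle.load(open("top0.pkl","rb"))
for n,u,v,z in [("vbase",424.3,286.7,.0105),("vcap",426.5,267.8,.0105),("dFL",242.2,225.8,.005),("dFR",266.8,226.7,.005),("dBL",238.5,283.8,.005),("dBR",264.5,284.5,.005),
 ("laneRL",336.7,213.3,.022),("laneRR",339.5,241,.022),("hoodRL",330+432/6,190+78/6,.05),("hoodFL",330+602/6,190+53/6,.05),("hoodFR",330+630/6,190+235/6,.05),("hoodRR",330+457/6,190+252/6,.05),("bottle",354,290,.08),("syr",455,270,.01),("stamp",284,255,.05),("timer",211,250,.02),("bulb",388,187,.045),("capb",493,286,.02),("carton",492,227,.046)]:
    print(n,ray(im,u,v,z).round(4))
E
```

```text
vbase [ 0.4366 -0.1637  0.0105]
vcap [ 0.4836 -0.1693  0.0105]
dFL [0.5847 0.2924 0.005 ]
dFR [0.5831 0.2306 0.005 ]
dBL [0.4394 0.2987 0.005 ]
dBR [0.4383 0.2339 0.005 ]
laneRL [0.6165 0.0557 0.022 ]
laneRR [0.5476 0.0482 0.022 ]
hoodRL [ 0.6398 -0.1025  0.05  ]
hoodFL [ 0.6507 -0.1716  0.05  ]
hoodFR [ 0.5766 -0.1827  0.05  ]
hoodRR [ 0.569  -0.1126  0.05  ]
bottle [0.4281 0.0149 0.08  ]
syr [ 0.4788 -0.2404  0.01  ]
stamp [0.5103 0.183  0.05  ]
timer [0.5223 0.3661 0.02  ]
bulb [ 0.6797 -0.069   0.045 ]
capb [ 0.4401 -0.3314  0.02  ]
carton [ 0.5836 -0.3225  0.046 ]
```

Crop check: the vial is clear-white with its cap end at pixel (426.5,268) and base at (424,287). The dock pusher is white with a dark handle at (252,268). I go over the dock, then the lane, for wrist views.

Request:
move_arm(steps=[0,0,0.0417,0.25,-0.25,0.05,1,0,0,0.0417,0.25,-0.25,0.05,1,0,0,0.0417,0.25,-0.25,0.05,1,0,0,0.0417,0.25,-0.25,0.05,1,0,0,0.0417,0.25,-0.25,0.05,1,0,0,0.0417,0.25,-0.25,0.05,1,0,0,0.0417,0.25,-0.25,0.05,1,0,0,0.0417,0.25,-0.25,0.05,1,0,0,0.0417,0.25,-0.25,0.05,1,0,0,0.0417,0.25,-0.25,0.05,1])

```text
clock: 1.1
position: [0.4547, 0.2874, 0.2977]
ee_rot: [-0.001, 0.052, 0.999, 0.0]
contact_force: [-0.2, -0.3, 0.2]
width: 0.0855
gripper_force: 0.0
```

```bash
python3 - <<'E'
from h import *
import pickle
im=manip.get_image("wrist"); pickle.dump(im,open("w1.pkl","wb")); cv2.imwrite("pics/w1.png",im["pixels"])
R=np.array(im["R"]);print(im["fx"],-R.T@np.array(im["t"]),R[2]);print(manip.get_state()["position"],manip.get_state()["ee_rot"])
for X in [(.48,.266,.0),(.4394,.2987,.005),(.5831,.2306,.005)]: print(proj(im,X))
E
```

```text
398.0923862986869 [0.37110941 0.29552745 0.42418143] [ 0.32165575 -0.0325574  -0.94629678]
[0.45441143 0.28782834 0.29780917] [-9.18734665e-04  5.13179600e-02  9.98681934e-01  1.35107682e-04]
[306.41091099 213.52013001]
[332.61967101 174.37013044]
[286.50825821 302.40471036]
```

View pics/w1.png

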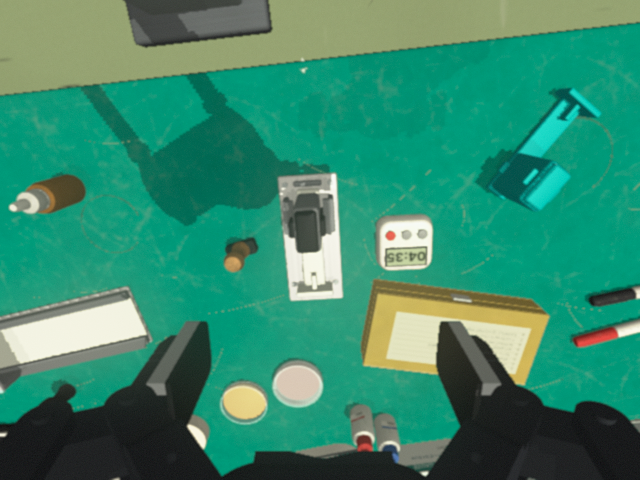

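Wrist view: dock plate corners are at (278,177),(337,173),(343,298),(291,301), with the pusher's handle at (308,225) and blade forward. The stamp is at (240,255), the timer at (404,243) and the turquoise decoy at (540,150). Next, over the vial and lane.

Request:
move_arm(steps=[0,0,0,0,-0.36,0,1,0,0,0,0,-0.36,0,1,0,0,0,0,-0.36,0,1,0,0,0,0,-0.36,0,1,0,0,0,0,-0.36,0,1,0,0,0,0,-0.36,0,1,0,0,0,0,-0.36,0,1,0,0,0,0,-0.36,0,1,0,0,0,0,-0.36,0,1,0,0,0,0,-0.36,0,1])

```text
clock: 2.15
position: [0.4555, -0.071, 0.2982]
ee_rot: [-0.0, 0.051, 0.999, 0.001]
contact_force: [-0.2, 0.4, -0.3]
width: 0.0854
gripper_force: 0.0
```

```bash
python3 - <<'E'
from h import *
import pickle
im=manip.get_image("wrist"); pickle.dump(im,open("w2.pkl","wb")); cv2.imwrite("pics/w2.png",cv2.resize(im["pixels"][60:420],None,fx=1.25,fy=1.25,interpolation=cv2.INTER_CUBIC))
print(manip.get_state()["position"],manip.get_state()["ee_rot"])
w=pickle.load(open("w1.pkl","rb"))
for u,v in [(278,177),(337,173),(343,298),(291,301)]: print(ray(w,u,v,.005).round(4))
E
```

```text
[ 0.45553064 -0.07077852  0.2982101 ] [-1.88583581e-04  5.05633392e-02  9.98720553e-01  7.54936859e-04]
[0.4362 0.2412 0.005 ]
[0.4384 0.3034 0.005 ]
[0.5842 0.297  0.005 ]
[0.5818 0.2361 0.005 ]
```

View pics/w2.png

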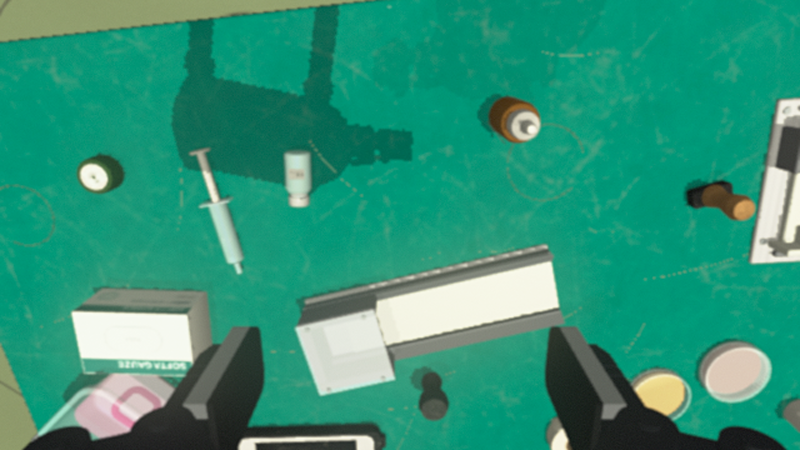

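Wrist view (1.25× scale): vial base at (298,152), cap end at (299,206). The lane's open rear end is at (548,247)-(563,318), and the hood roof corners are (296,325),(375,309),(395,378),(321,394). The bulb is at (432,400) and the syringe at (220,215).

```bash
python3 - <<'E'
from h import *
import pickle
w=pickle.load(open("w2.pkl","rb"))
for n,u,v,z in [("vb",298,152,.0105),("vc",299,206,.0105),("RL?",548,247,.022),("RR",563,318,.022),("deck",552,262,.008),("deck",558,308,.008),("h",296,325,.05),("h",375,309,.05),("h",395,378,.05),("h",321,394,.05)]:
    print(n,ray(w,u/1.25,v/1.25+60,z).round(4))
# vial segmentation
for n in("w2","top0"):
    im=pickle.load(open(n+".pkl","rb")); p=im["pixels"]
    hsv=cv2.cvtColor(p,cv2.COLOR_BGR2HSV)
    c=proj(im,(.46,-.1665,.0105)); m=(hsv[...,1]<110).astype(np.uint8)
    nl,lab,st,ce=cv2.connectedComponentsWithStats(m)
    d=np.linalg.norm(ce-c,axis=1); i=[k for k in np.argsort(d) if st[k,4]>60][0]
    cnt=cv2.findContours((lab==i).astype(np.uint8),0,2)[0][0]
    r=cv2.minAreaRect(cnt); b=cv2.boxPoints(r); print(n,c,st[i],r)
    W=np.array([ray(im,*q,.0105) for q in b]); print(W.round(4),W.mean(0).round(4))
E
```

```text
vb [ 0.4372 -0.158   0.0105]
vc [ 0.4837 -0.1651  0.0105]
RL? [0.5391 0.0461 0.022 ]
RR [0.6102 0.0592 0.022 ]
deck [0.56   0.0534 0.008 ]
deck [0.6074 0.0587 0.008 ]
h [ 0.5771 -0.1758  0.05  ]
h [ 0.5688 -0.107   0.05  ]
h [ 0.6387 -0.0976  0.05  ]
h [ 0.6487 -0.1655  0.05  ]
w2 [234.15183663 203.63597747] [227 180  22  46 885] ((237.5, 202.5), (45.0, 21.0), 90.0)
[[ 0.4343 -0.1695  0.0105]
 [ 0.4366 -0.1478  0.0105]
 [ 0.4849 -0.1557  0.0105]
 [ 0.4826 -0.1783  0.0105]] [ 0.4596 -0.1628  0.0105]
top0 [425.40748915 277.28355948] [420 268  10  19 160] ((424.5, 277.0), (18.0, 9.0), 90.0)
[[ 0.4829 -0.1531  0.0105]
 [ 0.4832 -0.1755  0.0105]
 [ 0.4385 -0.1754  0.0105]
 [ 0.4383 -0.153   0.0105]] [ 0.4607 -0.1642  0.0105]
```

Request:
move_arm(steps=[0,0,-0.0056,0.005,-0.09,-0.18,0.1,0,0,-0.0056,0.005,-0.09,-0.18,0.1,0,0,-0.0056,0.005,-0.09,-0.18,0.1,0,0,-0.0056,0.005,-0.09,-0.18,0.1,0,0,-0.0056,0.005,-0.09,-0.18,0.1,0,0,-0.0056,0.005,-0.09,-0.18,0.1,0,0,-0.0056,0.005,-0.09,-0.18,0.1,0,0,-0.0056,0.005,-0.09,-0.18,0.1,0,0,-0.0056,0.005,-0.09,-0.18,0.1,0,0,-0.0056,0.005,-0.09,-0.18,0.1])

```text
clock: 3.2
position: [0.4613, -0.1628, 0.1195]
ee_rot: [0.001, 0.069, 0.998, -0.0]
contact_force: [-0.9, -0.3, 0.5]
width: 0.0468
gripper_force: 0.0
```

```bash
python3 - <<'E'
from h import *
import pickle
im=manip.get_image("wrist"); pickle.dump(im,open("w3.pkl","wb")); cv2.imwrite("pics/w3.png",im["pixels"])
s=manip.get_state();print(s["position"],s["ee_rot"],s["width"])
t=manip.get_image("top"); pickle.dump(t,open("t3.pkl","wb"))
print(proj(im,(.46,-.164,.0105)))
E
```

```text
[ 0.46104775 -0.16284545  0.11920794] [ 8.15698427e-04  6.91954146e-02  9.97602756e-01 -2.65947236e-04] 0.04720847421654792
[321.80978065 245.56146979]
```

View pics/w3.png

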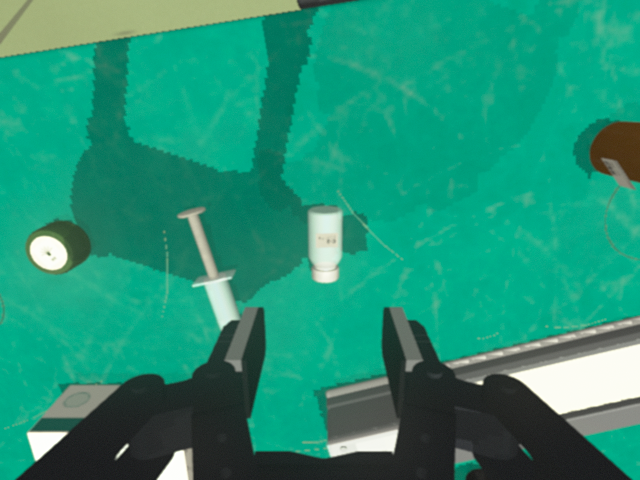

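Vial close up: base (325,207), cap end (325,282), centred between the fingers at column 324 and aligned with them. Descend and grip.

Request:
move_arm(steps=[0,0,0,-0.002,0.0005,-0.05,0.1,0,0,0,-0.002,0.0005,-0.08,0.1,0,0,0,-0.002,0.0005,-0.098,0.1,0,0,0,-0.002,0.0005,-0.098,0.1,0,0,0,-0.002,0.0005,-0.098,0.1,0,0,0,-0.002,0.0005,-0.098,-1,0,0,0,-0.002,0.0005,-0.098,-1,0,0,0,-0.002,0.0005,-0.098,-1,0,0,0,-0.002,0.0005,-0.098,-1,0,0,0,-0.002,0.0005,-0.098,-1], squeeze=20)

```text
clock: 4.3
position: [0.4597, -0.163, 0.0215]
ee_rot: [0.001, 0.069, 0.998, -0.001]
contact_force: [0.1, 0.4, 6.9]
width: 0.0199
gripper_force: 21.4
```

Request:
move_arm(steps=[0,0,0,0,0,0.03,-1,0,0,0,0,0,0.08,-1,0,0,0.044,0,0,0.13,-1,0,0,0.044,0,0.05,0.13,-1,0,0,0.044,0,0.1,0.13,-1,0,0,0.044,0.01,0.125,0.13,-1,0,0,0.044,0.01,0.125,0.13,-1,0,0,0.044,0.01,0.125,0.13,-1,0,0,0.044,0.01,0.125,0.13,-1,0,0,0.044,0.01,0.125,0.13,-1])

```text
clock: 5.3
position: [0.4685, -0.0385, 0.1502]
ee_rot: [-0.0, -0.068, 0.998, -0.0]
contact_force: [-0.5, -0.1, -0.4]
width: 0.02
gripper_force: 20.8
```

```bash
python3 - <<'E'
from h import *
import pickle
im=manip.get_image("wrist"); pickle.dump(im,open("w4.pkl","wb")); cv2.imwrite("pics/w4.png",im["pixels"])
s=manip.get_state();print(s["position"],s["ee_rot"],s["width"],s["contact_force"])
def deck(n,guess):
    im=pickle.load(open(n+".pkl","rb")); p=im["pixels"]
    hsv=cv2.cvtColor(p,cv2.COLOR_BGR2HSV)
    m=((hsv[...,1]<40)&(hsv[...,2]>200)).astype(np.uint8)
    lab=cv2.connectedComponents(m,connectivity=4)[1]
    u,v=proj(im,guess).astype(int); l=lab[v,u]
    mm=(lab==l).astype(np.uint8); cnt=max(cv2.findContours(mm,0,2)[0],key=cv2.contourArea)
    r=cv2.minAreaRect(cnt); ap=cv2.approxPolyDP(cnt,3,True)[:,0]
    print(n,l,m[v,u],mm.sum(),r)
    for q in ap: print("  ",q,ray(im,*q,.008).round(4))
for n in("top0","w2","w4"): deck(n,(.585,-.0,.008))
E
```

```text
[ 0.46853199 -0.03842573  0.15021064] [-1.99837994e-04 -6.79154557e-02  9.97691060e-01  2.66661915e-06] 0.020119038839825003 [-0.33474415 -0.33232812  0.5136596 ]
top0 79 1 1823 ((382.17999267578125, 220.25997924804688), (26.02153205871582, 89.095458984375), 81.8698959350586)
   [424 202] [ 0.649  -0.1641  0.008 ]
   [407 204] [ 0.6435 -0.1213  0.008 ]
   [402 210] [ 0.6282 -0.1087  0.008 ]
   [339 218] [0.6065 0.0495 0.008 ]
   [340 236] [0.5612 0.0466 0.008 ]
   [427 227] [ 0.5859 -0.1714  0.008 ]
   [423 205] [ 0.6414 -0.1615  0.008 ]
   [416 205] [ 0.6412 -0.1439  0.008 ]
w2 14 1 8712 ((346.050048828125, 318.6500244140625), (61.98063659667969, 209.0265350341797), 71.56504821777344)
   [440 270] [0.5603 0.0516 0.008 ]
   [304 300] [ 0.5821 -0.1062  0.008 ]
   [300 311] [ 0.5959 -0.1126  0.008 ]
   [297 308] [ 0.5916 -0.1156  0.008 ]
   [238 322] [ 0.6029 -0.1875  0.008 ]
   [256 373] [ 0.6764 -0.1775  0.008 ]
   [314 362] [ 0.6678 -0.1039  0.008 ]
   [308 334] [ 0.6277 -0.1067  0.008 ]
   [446 305] [0.6055 0.0583 0.008 ]
w4 0 0 297244 ((319.5, 239.5), (479.0, 639.0), 90.0)
   [0 0] [ 0.3526 -0.2471  0.008 ]
   [  0 479] [ 0.7377 -0.2939  0.008 ]
   [ 21 479] [ 0.7352 -0.2753  0.008 ]
   [ 27 474] [ 0.7284 -0.2693  0.008 ]
   [ 35 475] [ 0.7286 -0.2624  0.008 ]
   [ 32 479] [ 0.7338 -0.2655  0.008 ]
   [639 479] [0.6599 0.2734 0.008 ]
   [639 402] [0.579  0.2402 0.008 ]
   [630 400] [0.5781 0.232  0.008 ]
   [639 381] [0.5591 0.232  0.008 ]
   [639   0] [0.3012 0.1262 0.008 ]
```

View pics/w4.png

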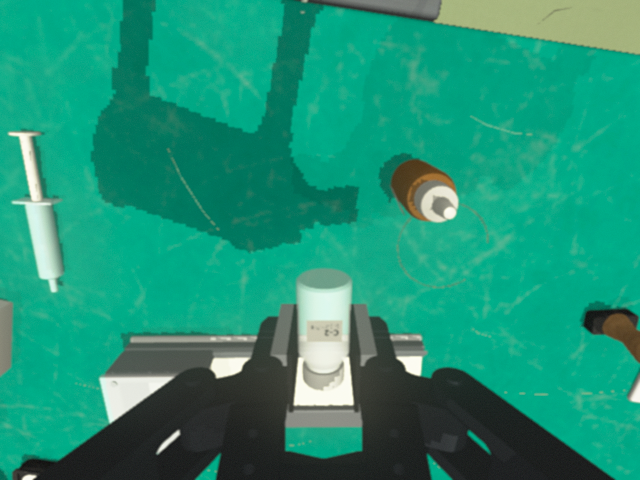

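Wrist view: vial held level between the pads at (323,330). The lane edge is horizontal in the image (row 337, rear corner at (425,337)), so the yaw already matches the lane. Next I carry it above the load point.

Request:
move_arm(steps=[0,0,0,0.04,0.01,0,-1,0,0,0,0.08,0.02,0,-1,0,0,0,0.123,0.03,-0.02,-1,0,0,0,0.123,0.03,-0.05,-1,0,0,0,0.123,0.03,-0.08,-1,0,0,0,0.123,0.03,-0.09,-1,0,0,0,0.123,0.03,-0.09,-1,0,0,0,0.123,0.03,-0.09,-1,0,0,0,0.123,0.03,-0.09,-1,0,0,0,0.123,0.03,-0.09,-1])

```text
clock: 6.35
position: [0.5926, -0.0078, 0.062]
ee_rot: [0.002, -0.069, 0.998, -0.0]
contact_force: [0.5, 0.1, -0.4]
width: 0.02
gripper_force: 20.8
```

```bash
python3 - <<'E'
from h import *
import pickle
im=manip.get_image("wrist"); pickle.dump(im,open("w5.pkl","wb")); cv2.imwrite("pics/w5.png",im["pixels"])
s=manip.get_state();print(s["position"],s["ee_rot"],s["width"],s["contact_force"])
a=np.radians(-82);L=np.array([.599,-.062,0]);X=np.array([np.cos(a),np.sin(a),0]);Y=np.array([-X[1],X[0],0]);Z=np.array([0,0,1])
for p in [(-.115,-.025,.008),(-.115,.025,.008),(-.115,-.035,.022),(-.115,.035,.022),(.045,-.035,.022),(.045,-.035,.05)]: print(p,proj(im,L+X*p[0]+Y*p[1]+Z*p[2]).round(1))
w4=pickle.load(open("w4.pkl","rb"));print(ray(w4,425,337,.022))
E
```

```text
[ 0.59243462 -0.00767327  0.06176231] [ 1.30598523e-03 -6.86767464e-02  9.97638084e-01 -2.26429390e-04] 0.020056137699049403 [0.02937101 0.7892107  0.54382499]
(-0.115, -0.025, 0.008) [451.1 234.4]
(-0.115, 0.025, 0.008) [441.  326.5]
(-0.115, -0.035, 0.022) [463.2 222.4]
(-0.115, 0.035, 0.022) [447.  359.3]
(0.045, -0.035, 0.022) [ 94.5 223. ]
(0.045, -0.035, 0.05) [ 53.2 244.5]
[0.53429896 0.04592367 0.022     ]
```

View pics/w5.png

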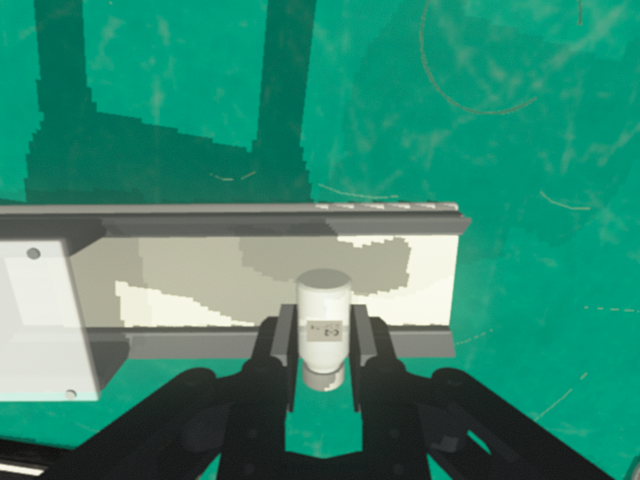

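View: lane deck rear corners at (459,235) and (450,325), vial base ellipse centre (324,279), cap end (323,385).

```bash
python3 - <<'E'
from h import *
import pickle
im=pickle.load(open("w5.pkl","rb"))
b=ray(im,324,279,.051);c=ray(im,323,388,.045);print(b,c,(b+c)/2)
a=np.radians(-82);L=np.array([.599,-.058,0]);X=np.array([np.cos(a),np.sin(a),0]);Y=np.array([-X[1],X[0],0])
m=(b+c)/2-L;print(m@X,m@Y); d=ray(im,450,325,.008);e=ray(im,459,235,.008);print(d,e,(d+e)/2, proj(im,[.5924,-.0077,.0618]))
E
```

```text
[ 0.57020166 -0.01096351  0.051     ] [ 0.6243706  -0.00383534  0.045     ] [ 0.59728613 -0.00739943  0.048     ]
-0.05034665861065121 0.005345044336775717
[0.60626381 0.05974853 0.008     ] [0.55802185 0.05221852 0.008     ] [0.58214283 0.05598352 0.008     ] [324.49332902 346.72526065]
```

Request:
move_arm(steps=[0,0,0,-0.002,0,-0.015,-1,0,0,0,-0.002,0,-0.025,-1,0,0,0,-0.002,0,-0.029,-1,0,0,0,-0.002,0,-0.03,-1,0,0,0,-0.002,0,-0.031,-1,0,0,0,-0.002,0,-0.031,-1,0,0,0,-0.002,0,-0.031,-1,0,0,0,-0.002,0,-0.031,-1,0,0,0,-0.002,0,-0.031,-1,0,0,0,-0.002,0,-0.031,-1])

```text
clock: 7.4
position: [0.5901, -0.0075, 0.0296]
ee_rot: [0.0, -0.069, 0.998, -0.0]
contact_force: [0.5, 0.0, 0.7]
width: 0.02
gripper_force: 21.0
```

Request:
move_arm(steps=[0,0,0,0,0,-0.0005,-0.5,0,0,0,0,0,-0.0005,-0.47,0,0,0,0,0,-0.0005,-0.44,0,0,0,0,0,-0.0005,-0.4,0,0,0,0,0,-0.0005,-0.36,0,0,0,0,0,-0.0005,-0.3,0,0,0,0,0,-0.0005,-0.2,0,0,0,0,0,-0.0005,-0.1,0,0,0,0,0,-0.0005,-0.05,0,0,0,0,0,-0.0005,0])

```text
clock: 8.4
position: [0.5897, -0.0075, 0.0288]
ee_rot: [0.0, -0.069, 0.998, 0.0]
contact_force: [-0.6, 0.4, -0.1]
width: 0.043
gripper_force: 0.0
```

```bash
python3 - <<'E'
from h import *
import pickle
im=manip.get_image("wrist"); pickle.dump(im,open("w6.pkl","wb"))
t=manip.get_image("scene"); pickle.dump(t,open("s6.pkl","wb"))
s=manip.get_state();print(s["position"],s["width"],s["contact_force"],s["gripper_force"])
u,v=proj(t,(.59,0,.02)).astype(int)
c=cv2.resize(t["pixels"][v-60:v+60,u-75:u+75],None,fx=4,fy=4,interpolation=cv2.INTER_CUBIC)
o=np.zeros((600,800,3),np.uint8); o[:,:400]=cv2.resize(im["pixels"],(400,300),interpolation=cv2.INTER_AREA).repeat(2,0) if 0 else 0
o[:300,:400]=cv2.resize(im["pixels"],(400,300),interpolation=cv2.INTER_AREA); o[300:600,:375]=cv2.resize(c,(375,300)); o[:300,400:800]=im["pixels"][160:460,120:520]
cv2.imwrite("pics/c6.png",o)
E
```

```text
[ 0.58971299 -0.00753958  0.02884161] 0.04277629015716124 [-0.25498799  0.16449451  0.04513126] 0.0
```

View pics/c6.png

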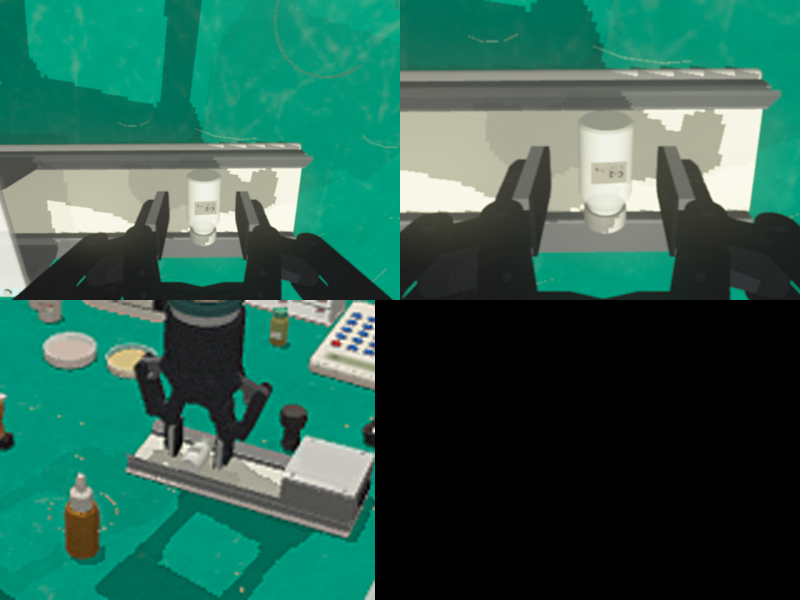

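```bash
python3 - <<'E'
from h import *
import pickle
im=pickle.load(open("w6.pkl","rb"))
a=np.radians(-82.1);L=np.array([.599,-.058,0]);X=np.array([np.cos(a),np.sin(a),0]);Y=np.array([-X[1],X[0],0]);Z=np.array([0,0,1])
for u,v,z in [(326,282,.0185),(325,390,.0185),(325,390,.0150),(480,268,.008),(470,370,.008)]:
    p=ray(im,u,v,z)-L;print(u,v,(p@X).round(4),(p@Y).round(4))
def P(x,y,z): return proj(im,L+X*x+Y*y+Z*z).round(1)
for y in(-.025,.025): print("deck",P(-.05,y,.008),"rail",P(-.05,y,.014),"guide",P(-.05,y*1.4,.022))
for y in (-.0225,0,.0225): print("vial",y,P(-.05,y,.0185),P(-.05,y,.029),P(-.05,y,.0100))
o=cv2.resize(im["pixels"][250:410,220:440],None,fx=3.6,fy=3.6,interpolation=cv2.INTER_CUBIC);cv2.imwrite("pics/c7.png",o)
E
```

```text
326 282 -0.052 -0.024
325 390 -0.0517 0.0252
325 390 -0.0517 0.0281
480 268 -0.1136 -0.0253
470 370 -0.1154 0.0232
deck [320.9 268.7] rail [320.8 274.7] guide [320.7 258. ]
deck [321.1 373.5] rail [321.  382.5] guide [321.  415.2]
vial -0.0225 [320.8 285.6] [320.6 298.4] [320.9 276.4]
vial 0 [320.9 337.4] [320.7 353. ] [321.  326.1]
vial 0.0225 [321.  384.6] [320.8 402.5] [321.1 371.6]
```

View pics/c7.png

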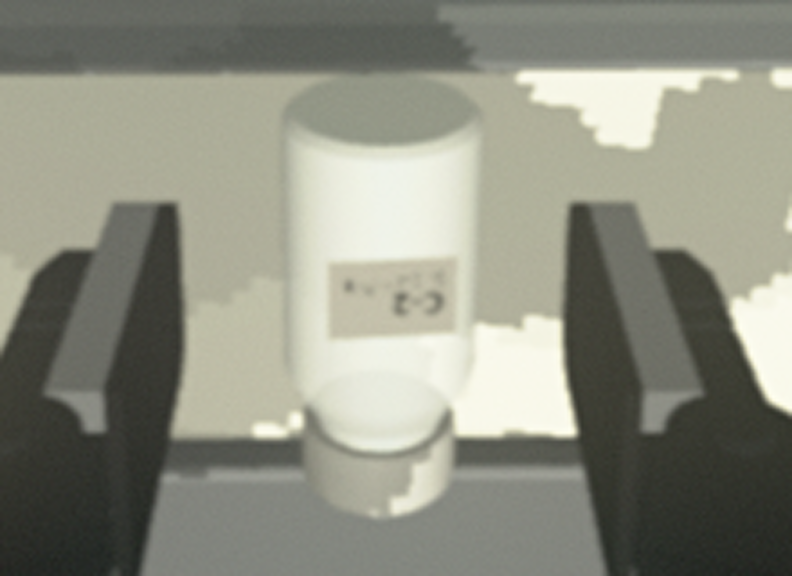

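Crop: vial lies level on the deck, base face ellipse centre (382,112), cap end (380,516), pads clear on both sides. Now up and over the dock. That was the tenth picture, so from here I work numerically.

Request:
move_arm(steps=[0,0,0,0,0,0.03,0,0,0,0,0,0,0.08,0,0,0,-0.0278,0,0.01,0.125,0,0,0,-0.0278,-0.02,0.05,0.15,0.2,0,0,-0.0278,-0.04,0.09,0.16,0.2,0,0,-0.0278,-0.06,0.135,0.17,0.2,0,0,-0.0278,-0.08,0.18,0.17,0.2,0,0,-0.0278,-0.1,0.225,0.17,0.2,0,0,-0.0278,-0.112,0.27,0.17,0.2,0,0,-0.0278,-0.112,0.276,0.17,0.2])

```text
clock: 9.5
position: [0.4755, 0.2729, 0.1991]
ee_rot: [-0.0, 0.016, 1.0, 0.001]
contact_force: [0.6, -0.4, -0.4]
width: 0.0513
gripper_force: 0.0
```

```bash
python3 - <<'E'
from h import *
import pickle
ims={"w7":manip.get_image("wrist")}
for n in("top","scene"): ims[n[0]+"7"]=manip.get_image(n)
for n,im in ims.items(): pickle.dump(im,open(n+".pkl","wb"))
s=manip.get_state();print(s["position"],s["ee_rot"],s["width"])
im=ims["w7"];p=im["pixels"];g=cv2.cvtColor(p,cv2.COLOR_BGR2GRAY)
u,v=proj(im,(.477,.268,.084)).astype(int);print(u,v)
print(g[v-80:v+80:5,u-70:u+75:5])
E
```

```text
[0.47765528 0.26845134 0.19876025] [ 1.08579987e-04  1.78550516e-02  9.99840501e-01 -3.97844918e-04] 0.05108968244414056
315 246
[[ 80  87  85  86  85  86  85  96 173 167 175 172 167 167 165 160 160 165
  155 151 151 144 147 110 111 106 104 107 104]
 [ 83  87  85  86  85  89  87 103 183 248 250 248 247 252 251 251 253 254
  252 252 252 252 253 109 108 108 110 106 105]
 [ 82  84  85  83  87  85  89 104 177 180 250 195 174 168 164 163 163 161
  158 252 245 245 253 125 133 120 125 120 110]
 [ 85  85  86  88  87  86  83  98 184 167 186 181 182 216 210 206 217 165
  165 251 251 249 253 123 123 125 140 134 116]
 [ 84  84  83  88  87  86  87  99 182 183 181 165 161 158 196 181 156 157
  168 249 251 251 252 121 118 117 128 120 115]
 [ 81  86  88  86  86  87  86  98 184 170 169 165 154  96  94  99  97 115
  169 242 249 251 251 122 117 119 118 119 121]
 [ 83  87  87  86  87  88  88  98 170  80 162 166  86  83  84  85  86  85
  157 170 107  90 250 131 124 119 120 118 115]
 [ 83  85  86  88  85  86  89  94 119  98  96 158  81  82  83  83  83  85
  134  97  96 151 242 127 129 123 116 118 119]
 [ 
[... 2201 characters left out ...]
131 132 227 243 246 242 205 250 204 151 250 249
  247 244 246 247 137 138 138 143 138 131 131]
 [121 121 122 125 129 127 131 129 222 243 246 238 213 250 223 249 250 249
  241 238 244 247 140 136 138 137 134 135 130]
 [125 125 126 123 132 128 130 133 216 219 161 139 174 245 221 248 248 246
  141 187 219 245 141 141 138 133 131 133 133]
 [107  98  53 127 127 127 128 133 201 244 234 138 137 136 172 250 138 138
  141 155 246 245 137 138 133 131 132 133 142]
 [107  62  55 124 126 127 126 131 192 243 219 135 137 139 140 155 138 140
  140 145 245 243 134 134 133 130 135 128 131]
 [106  53  54 121 136 134 132 131 186 242 232 250 250 250 250 250 251 251
  251 250 245 243 136 135 130 130 129 129 129]]
```

```bash
python3 - <<'E'
from h import *
import pickle
im=pickle.load(open("w7.pkl","rb"));g=cv2.GaussianBlur(cv2.cvtColor(im["pixels"],cv2.COLOR_BGR2GRAY),(3,3),0).astype(int)
for v in (225,240,255): print(v,dict(zip(range(284,350),g[v,284:350])))
print([ (v,g[v,317]) for v in range(205,280)])
R=[]
for v in range(290,320,2):  # plate edges
    r=g[v]; d=np.abs(np.diff(r)); l=340-60+0
    a=275+int(np.argmax(d[265:295]))-10; b=405+int(0)
    L=265+np.argmax(d[265:298]); Rr=345+np.argmax(d[345:365]); R.append((v,L,Rr))
print(R)
for v,l,r in R[::7]: print(ray(im,l+.5,v,.005).round(4),ray(im,r+.5,v,.005).round(4))
E
```

```text
225 {284: np.int64(150), 285: np.int64(132), 286: np.int64(117), 287: np.int64(114), 288: np.int64(114), 289: np.int64(111), 290: np.int64(107), 291: np.int64(104), 292: np.int64(100), 293: np.int64(91), 294: np.int64(76), 295: np.int64(61), 296: np.int64(54), 297: np.int64(52), 298: np.int64(54), 299: np.int64(60), 300: np.int64(74), 301: np.int64(87), 302: np.int64(86), 303: np.int64(73), 304: np.int64(61), 305: np.int64(57), 306: np.int64(57), 307: np.int64(57), 308: np.int64(57), 309: np.int64(58), 310: np.int64(59), 311: np.int64(60), 312: np.int64(60), 313: np.int64(61), 314: np.int64(61), 315: np.int64(61), 316: np.int64(61), 317: np.int64(61), 318: np.int64(61), 319: np.int64(61), 320: np.int64(61), 321: np.int64(61), 322: np.int64(61), 323: np.int64(62), 324: np.int64(62), 325: np.int64(63), 326: np.int64(62), 327: np.int64(62), 328: np.int64(62), 329: np.int64(63), 330: np.int64(62), 331: np.int64(60), 332: np.int64(61), 333: np.int64(69), 334: np.int64(83), 335: np.int64(92), 336: np.int64(86), 337: np.int64(71), 338: np.int64(60), 339: np.int64(57), 340: np.int64(57), 341
[... 4323 characters left out ...]
251))]
[(290, np.int64(284), np.int64(353)), (292, np.int64(284), np.int64(353)), (294, np.int64(284), np.int64(353)), (296, np.int64(284), np.int64(353)), (298, np.int64(284), np.int64(353)), (300, np.int64(284), np.int64(353)), (302, np.int64(284), np.int64(352)), (304, np.int64(284), np.int64(352)), (306, np.int64(284), np.int64(352)), (308, np.int64(284), np.int64(352)), (310, np.int64(296), np.int64(352)), (312, np.int64(295), np.int64(352)), (314, np.int64(295), np.int64(352)), (316, np.int64(295), np.int64(352)), (318, np.int64(284), np.int64(352))]
[0.5447 0.2366 0.005 ] [0.5467 0.2978 0.005 ]
[0.5586 0.2357 0.005 ] [0.5606 0.2968 0.005 ]
[0.5728 0.2348 0.005 ] [0.5748 0.2967 0.005 ]
```

Request:
move_arm(steps=[0,0,0,-0.003,0.0015,-0.04,0.2,0,0,0,-0.003,0.0015,-0.08,0.2,0,0,0,-0.003,0.0015,-0.11,0.2,0,0,0,-0.003,0.0015,-0.13,0.2,0,0,0,-0.003,0.0015,-0.139,0.2,0,0,0,-0.003,0.0015,-0.139,0.2,0,0,0,-0.003,0.0015,-0.139,0.2,0,0,0,-0.003,0.0015,-0.139,0.2,0,0,0,-0.003,0.0015,-0.139,-0.15,0,0,0,-0.003,0.0015,-0.139,-0.15])

```text
clock: 10.65
position: [0.4751, 0.2702, 0.0606]
ee_rot: [0.001, 0.019, 1.0, 0.0]
contact_force: [-0.5, -0.6, 1.2]
width: 0.0364
gripper_force: 0.0
```

```bash
python3 - <<'E'
from h import *
import pickle
im=manip.get_image("wrist");pickle.dump(im,open("w8.pkl","wb"))
s=manip.get_state();print(s["position"],s["width"],s["contact_force"])
g=cv2.cvtColor(im["pixels"],cv2.COLOR_BGR2GRAY);u,v=proj(im,(.4745,.2698,.084)).astype(int);print(u,v)
print(g[v-40:v+80:8,u-80:u+81:5])
E
```

```text
[0.47499593 0.27017896 0.06049184] 0.0360990424099803 [0.54044775 0.28836758 0.59897423]
323 388
[[ 47 121 119 121  45  41  41  41  40  99  42  43  43  45  42  46  42  43
   40  42  43  44  43  94  43  38  43  44  46 119 120 121  50]
 [100 126 124 119  43  44  39  44  43  99  42  43  43  41  43  43  45  44
   43  44  44  43  42  93  43  43  44  44  48 117 128 128 110]
 [ 45  48 108 159  56  43  43  44  44  99  41  47  47  41  42  44  43  47
   45  44  47  46  47  87  45  48  46  44  53 154 134  50  49]
 [ 48  47  48  50  56  44  44  49  48  97  43  50  47  49  47  48  45  46
   46  46  51  47  54  83  49  49  47  44  58  51  51  50  50]
 [ 49  49  50  49  59  46  47  50  47  95  48  49  49  47  47  47  50  49
   46  48  51  50  59  79  50  48 170  48  62  51  52  52  51]
 [ 47  51  52  52  59  47 253 136 120  97  48  51  52  50  51  52  52  53
   51  53  55  52  65 107 122 158 255  47  62  52  54  53  51]
 [ 49  52  51  49  59  46 253 251 253 173  53  53  51  52  52  51  52  54
   54  54  53  55  76 241 253 253 254  50  65  54  53  55  50]
 [ 47  47  50  52  60 103 252 252 253 189  5
[... 352 characters left out ...]
3  53  50  48]
 [ 43  46  48  53 138 163 252 252 253 156  81  53  53  55  54  52  53  55
   57  54  56  53 129 236 253 253 253 151 145  53  49  52  49]
 [ 44  44  45  47 131 156 252 252 253 145 149  49  52  54  51  51  50  54
   52  53  53  63 152 189 253 252 251 144 143  52  51  49  45]
 [ 44  41  47  46 103 139 252 252 253 149 150 150 151 151 151 234 255 167
  148 151 150 152 151 162 253 252 250 141 124  50  53  42  47]
 [ 44  41  45  43  43  47  48  48  47  51  83 133 150 153 150 149 149 149
  151 151 152 137  91  54  52  54  52  53  50  46  47  43  45]
 [ 41  39  39  43  44  42  42  44  46  46  45  47  46  47  45  42  45  42
   45  48  47  46  48  50  48  46  48  48  47  44  43  43  43]]
```

Request:
move_arm(steps=[0,0,0,0,0,0,-0.3,0,0,0,0,0,0,-0.5,0,0,0,0,0,0,-0.6,0,0,0,0,0,0,-0.8,0,0,0,0,0,0,-0.8,0,0,0,0,0,0,-0.8,0,0,0,0,0,0,-0.8,0,0,0,0,0,0,-0.8,0,0,0,0,0,0,-0.8,0,0,0,0,0,0,-0.8], squeeze=40)

```text
clock: 11.7
position: [0.475, 0.2701, 0.0604]
ee_rot: [0.0, 0.019, 1.0, 0.0]
contact_force: [-0.8, -1.0, 6.5]
width: 0.0236
gripper_force: 40.2
```

Request:
move_arm(steps=[0,0,0,0,0,0.004,-0.8,0,0,0,0,0,0.008,-0.8,0,0,0,0,0,0.014,-0.8,0,0,0,0,0,0.02,-0.8,0,0,0,0,0,0.03,-0.8,0,0,0,0,0,0.045,-0.8,0,0,0,0,0,0.06,-0.8,0,0,0,0,0,0.08,-0.8,0,0,0,0,0,0.1,-0.8,0,0,0,0,0,0.1,-0.8])

```text
clock: 12.7
position: [0.4767, 0.2709, 0.1632]
ee_rot: [0.003, 0.019, 1.0, 0.001]
contact_force: [1.5, 0.5, -2.2]
width: 0.0236
gripper_force: 39.5
```

```bash
python3 - <<'E'
from h import *
import pickle
s=manip.get_state();print(s["position"],s["ee_rot"],s["width"],s["contact_force"],s["moment"],s["qpos"])
for n in("top","scene","wrist"):
    im=manip.get_image(n);pickle.dump(im,open(n[0]+"9.pkl","wb"))
g=cv2.cvtColor(im["pixels"],cv2.COLOR_BGR2GRAY);u,v=proj(im,(.4745,.2698,.084+.1)).astype(int);print(u,v)
print(g[v-40:v+90:8,u-80:u+81:5])
# expected lane spots in top
t=pickle.load(open("t9.pkl","rb"));gt=cv2.cvtColor(t["pixels"],cv2.COLOR_BGR2GRAY)
print(gt[205:250,335:405:2])
E
```

```text
[0.47666652 0.27085649 0.1631815 ] [0.00324717 0.01856408 0.99982131 0.00147478] 0.02356077297828325 [ 1.54626318  0.47466222 -2.22219581] [-0.03942164 -0.02797501  0.03876438] [ 3.89723894e-01  2.94333197e-01  1.70172120e+00  1.41643469e-04
  1.13840664e+00 -1.14400081e+00]
324 390
[[133  48  47  45  59 107 112 108  41  93  39  36  38  39  36  30  38  35
   39  37  39  39  34  79  43 111 109 110  46  48  48  81  99]
 [113  45  42  45  43  60 146 138  44  91  35  36  31  35  38  36  34  35
   35  35  36  35  36  73  49 149 126  43  44  44  47  48  94]
 [ 44  45  44  43  42  42  41 100  45  87  34  36  34  33  36  36  34  36
   32  34  34  35  41  65  45 100  42  41  42  46  42  45  45]
 [ 40  40  41  42  38  39  39  37  46  84  28  31  33  33  36  33  32  33
   31  33  35  33  45  56  45  38  39  41  40  43  44  41  41]
 [ 39  41  38  40  40  38  39  36  43  81  30  29  34  33  28  32  31  30
   31  25  30  33  47  50  43  37  37  39  35  39  40  39  41]
 [ 40  37  37  39  37  35  40  31  46  78  29  31  32  32  36  33  30  29
   32  28  30  31  55  43  40  30  37  36  36  40  39  37
[... 1005 characters left out ...]
3  28  44  88 125 137 136 135 137
  135 122  81  38  33  34  36  35  33  34  33  35  33  36  34]
 [ 33  35  34  31  32  32  35  35  34  33  33  33  32  33  36  34  34  36
   35  34  35  34  34  30  33  31  31  31  33  32  32  34  34]
 [ 41  42  35  33  32  31  31  33  31  33  32  33  31  34  32  32  33  32
   30  34  30  35  33  27  31  30  33  34  31  30  32  41  41]
 [ 30  33  33  34  31  34  32  33  32  32  31  35  33  34  35  32  33  34
   30  31  34  28  31  33  29  33  34  32  32  31  33  33  32]]
[[ 90  88  87 ... 101  98 187]
 [ 89  88  87 ...  99  85 179]
 [ 89  88  87 ... 105  94 177]
 ...
 [ 89  88  89 ...  90  91  91]
 [ 89  89  90 ...  90  90  91]
 [ 90  90  90 ...  90  90  90]]
```

Request:
move_arm(steps=[0,0,-0.0222,0.01,-0.014,0.01,-0.8,0,0,-0.0444,0.02,-0.028,0.01,-0.8,0,0,-0.0667,0.03,-0.042,0.01,-0.8,0,0,-0.0889,0.04,-0.056,0.01,-0.8,0,0,-0.1111,0.05,-0.07,0.01,-0.8,0,0,-0.1333,0.06,-0.084,0.01,-0.8,0,0,-0.1556,0.07,-0.098,0.01,-0.8,0,0,-0.1778,0.08,-0.112,0.01,-0.8,0,0,-0.2,0.09,-0.128,0.01,-0.8,0,0,-0.2222,0.098,-0.144,0.01,-0.8])

```text
clock: 13.85
position: [0.5724, 0.1253, 0.1681]
ee_rot: [-0.001, 0.659, 0.752, -0.001]
contact_force: [0.2, -1.1, -3.4]
width: 0.0234
gripper_force: 39.6
```

Request:
move_arm(steps=[0,0,0,0,0,-0.005,-0.8,0,0,0,0,0,-0.01,-0.8,0,0,0,0,0,-0.015,-0.8,0,0,0,0,0,-0.02,-0.8,0,0,0,0,0,-0.025,-0.8,0,0,0,0,0,-0.03,-0.8,0,0,0,0,0,-0.035,-0.8,0,0,0,0,0,-0.04,-0.8,0,0,0,0,0,-0.04,-0.8,0,0,0,0,0,-0.04,-0.8])

```text
clock: 14.85
position: [0.5727, 0.126, 0.1298]
ee_rot: [-0.0, 0.657, 0.754, -0.0]
contact_force: [-0.2, -0.0, -2.1]
width: 0.0236
gripper_force: 39.7
```

```bash
python3 - <<'E'
from h import *
import pickle
s=manip.get_state();print(s["position"],s["ee_rot"],s["width"],s["contact_force"],s["moment"])
from scipy.spatial.transform import Rotation as Ro
q=s["ee_rot"];print(Ro.from_quat([q[1],q[2],q[3],q[0]]).as_matrix().round(4))
for n in("top","scene","wrist"):
    im=manip.get_image(n);pickle.dump(im,open(n[0]+"10.pkl","wb"))
a=np.radians(-82.1);L=np.array([.5975,-.058,0]);X=np.array([np.cos(a),np.sin(a),0]);Y=np.array([-X[1],X[0],0]);Z=np.array([0,0,1])
for p in [(-.115,-.025,.008),(-.115,.025,.008),(-.115,-.025,.014),(-.115,.025,.014),(-.052,0,.0185),(-.095,0,.1),(-.095,-.02,.1),(-.095,.02,.1)]: print(p,[proj(pickle.load(open(n+"10.pkl","rb")),L+X*p[0]+Y*p[1]+Z*p[2]).round(1) for n in "tsw"])
E
```

```text
[0.57271718 0.1259521  0.12975471] [-6.06476253e-06  6.56876514e-01  7.53998173e-01 -2.67223254e-06] 0.023573767043952688 [-0.16709476 -0.00350958 -2.12966139] [ 0.00203243 -0.03191798 -0.0217187 ]
[[-0.137   0.9906 -0.    ]
 [ 0.9906  0.137   0.    ]
 [ 0.     -0.     -1.    ]]
(-0.115, -0.025, 0.008) [array([337.7, 237.7]), array([324.9, 264.4]), array([287.4, 333.3])]
(-0.115, 0.025, 0.008) [array([335.1, 218. ]), array([333.2, 254.1]), array([357.3, 333.3])]
(-0.115, -0.025, 0.014) [array([337.7, 237.5]), array([324.9, 262.5]), array([286.7, 337.9])]
(-0.115, 0.025, 0.014) [array([335.1, 217.7]), array([333.3, 252.3]), array([358. , 337.9])]
(-0.052, 0, 0.0185) [array([361.6, 224.2]), array([351.8, 262.4]), array([322.4, 414.9])]
(-0.095, 0, 0.1) [array([345.8, 222.9]), array([336.9, 231.1]), array([322.1, 464.1])]
(-0.095, -0.02, 0.1) [array([346.9, 231.4]), array([333.4, 235.1]), array([283.2, 464.1])]
(-0.095, 0.02, 0.1) [array([344.7, 214.5]), array([340.2, 227.2]), array([361.1, 464.1])]
```

```bash
python3 - <<'E'
from h import *
import pickle
np.set_printoptions(linewidth=250)
w=pickle.load(open("w10.pkl","rb"))["pixels"];g=cv2.cvtColor(w,cv2.COLOR_BGR2GRAY)
print("cols",list(range(256,392,4)))
for v in range(316,400,6): print(v,g[v,256:392:4])
t=pickle.load(open("t10.pkl","rb"))["pixels"];g=cv2.cvtColor(t,cv2.COLOR_BGR2GRAY)
print("top cols 330..")
for v in range(206,246,2): print(v,g[v,330:386:2])
E
```

```text
cols [256, 260, 264, 268, 272, 276, 280, 284, 288, 292, 296, 300, 304, 308, 312, 316, 320, 324, 328, 332, 336, 340, 344, 348, 352, 356, 360, 364, 368, 372, 376, 380, 384, 388]
316 [ 76  80  67  63  73 101  99 101  62  79  82  84  84  82  85  85  86  85  84  85  85  85  85  84  83  82  90 113 112 113  90  91  94 109]
322 [ 67  42  40  38  86 100  99  99  71  96 100  87  90 103 111 111 111 112 113 114 111 113 112 112 108  95  69 115 113 113  54  43  43  52]
328 [ 40  39  41  41 102 102 101  85  81  96 104  95  95  94  96  95  97  95  97  96 138 138 139 138 133 125  80 114 113 112  95  42  43  45]
334 [ 38  38  38  54 101 101 101  61  83  95  56  35  34  29  30  32  33  31  30  31  33  38  39  45 102 130  84 105 112 111 103  40  41  40]
340 [ 38  37  38  89  98  99  98  38  85  56  32  33  31  33  30  33  34  33  36  37  32  35  37  39  37  84  69  78 113 112 113  56  40  39]
346 [ 36  36  40 100  99  98  97  32  81  38  29  32  35  35  33  30  31  33  31  34  32  34  30  37  32  66  54  49 101 107 113  91  40  41]
352 [ 33  34  66 101 100  98  84  29  78  40  30  32  32  32  30  30  33
[... 2568 characters left out ...]
2 161 169 166 149 126 160 166 165 165 162 159 159 157 141 122 126 117 105 101  96 122 115 114 110 107 105 106]
236 [126 160 170 167 151 123 142 136 137 131 115 103  99  92  85  78  78  76  75  80  81 103 112 124 112 115 118 110]
238 [122 158 169 168 154 122  86  80  79  77  76  77  81  83  87  91  96 103 111 110 104 104 115 138 103  92  97  94]
240 [118 156 168 169 156 126  86  87  95  94 109 110 103 106 111 105  93  77  75  72  68  66  80  87  88  88  90  92]
242 [114 154 168 169 158 132 101  99  92  78  77  73  76  96  95  96  91  61  58  58  62  60  80  86  89  88  95  97]
244 [102 150 167 169 161 135  83  59  61  59  58  58  62  60  62  63  62  61  58  58  60  59  80  87  88  88  88  88]
```

Request:
move_arm(steps=[0,0,0,0,0,-0.01,-0.8,0,0,0,0,0,-0.02,-0.8,0,0,0,0,0,-0.03,-0.8,0,0,0,0,0,-0.04,-0.8,0,0,0,0,0,-0.048,-0.8,0,0,0,0,0,-0.055,-0.8,0,0,0,0,0,-0.06,-0.8,0,0,0,0,0,-0.063,-0.8,0,0,0,0,0,-0.064,-0.8,0,0,0,0,0,-0.064,-0.8])

```text
clock: 16.0
position: [0.5728, 0.126, 0.0659]
ee_rot: [0.0, 0.657, 0.754, 0.0]
contact_force: [-0.4, -0.2, -2.1]
width: 0.0235
gripper_force: 39.7
```

```bash
python3 - <<'E'
from h import *
import pickle
np.set_printoptions(linewidth=250)
s=manip.get_state();print(s["position"],s["ee_rot"],s["width"],s["contact_force"],s["moment"])
for n in("top","scene"):
    im=manip.get_image(n);pickle.dump(im,open(n[0]+"11.pkl","wb"))
t=pickle.load(open("t11.pkl","rb"))["pixels"];g=cv2.cvtColor(t,cv2.COLOR_BGR2GRAY)
for v in range(210,240,2): print(v,g[v,330:386:2])
E
```

```text
[0.57281876 0.125975   0.06589617] [1.20914117e-04 6.56871526e-01 7.54002502e-01 1.01979111e-04] 0.023536665463946744 [-0.36559472 -0.23778882 -2.06493715] [0.05731639 0.00761979 0.0012787 ]
210 [188 186 178 117  63  52  77  88  95 101  97  95 101 106 107 101 105 111 103 103 103 104 104 107 110 105 110 120]
212 [179 178 173 125  62  51  92 101 103 112 107 103 103 104 103 104 109 106 105 118 126 140 136 149 184 197 200 201]
214 [172 173 171 129  63  50  82 102 108 108 105 110 120 140 132 124 149 168 188 201 211 227 229 230 232 233 234 234]
216 [165 167 166 130  63  47 107 126 152 179 201 201 202 224 221 180 201 185 219 234 234 234 234 234 234 234 234 234]
218 [159 161 161 129  63  65 196 216 225 232 234 233 234 234 225 177 200 181 212 234 234 234 234 234 234 234 234 234]
220 [144 134 133 116  61 119 210 219 201 232 234 234 234 234 226 195 208 207 200 228 234 234 234 234 234 234 234 234]
222 [ 87  81  79  74  60 183 204 190 169 224 230 229 225 205 182 192 215 215 188 223 234 234 234 234 234 234 234 234]
224 [ 74  77  76  70  62 168 176 151 158 194 183 174 173 166 157 181 204 221 201 22
[... 160 characters left out ...]
8 156 156 140  96  98 152 134 161 162 166 165 166 166 161 168 184 218 211 181 233 234 234 234 234 234 234 234]
230 [145 161 162 148 113 105 156 138 160 161 166 166 166 166 163 171 207 218 206 185 233 234 233 234 234 230 229 229]
232 [143 161 162 151 123 139 150 138 152 162 166 166 166 166 163 160 195 200 182 178 227 225 201 202 192 168 147 148]
234 [141 160 163 152 127 153 164 146 144 163 163 160 159 158 141 123 127 117 108 126 142 133 117 114 110 108 106 107]
236 [138 159 163 154 130 148 155 128 136 132 115 104 100  93  84  78  78  76  79 104 107 110 113 125 112 115 119 111]
238 [133 158 162 155 134 102  92  81  80  78  76  77  81  84  87  92  96 104 111 117 123 116 118 139 104  93  97  95]
```

Request:
move_arm(steps=[0,0,0,0.0008,-0.0059,0,-0.8,0,0,0,0.0016,-0.0119,0,-0.8,0,0,0,0.0025,-0.0178,0,-0.8,0,0,0,0.0033,-0.0238,0,-0.8,0,0,0,0.0041,-0.0297,0,-0.8,0,0,0,0.0048,-0.0347,0,-0.8,0,0,0,0.0055,-0.0396,0,-0.8,0,0,0,0.0062,-0.0446,0,-0.8,0,0,0,0.0069,-0.0495,0,-0.8,0,0,0,0.0076,-0.0545,0,-0.8])

```text
clock: 17.1
position: [0.5803, 0.0711, 0.0658]
ee_rot: [0.0, 0.657, 0.754, 0.0]
contact_force: [0.3, 0.9, -1.8]
width: 0.0237
gripper_force: 39.6
```

```bash
cat > see.py <<'E'
from h import *
import pickle,sys
np.set_printoptions(linewidth=250)
k=sys.argv[1]
s=manip.get_state();print(s["clock"],s["position"],s["width"],s["contact_force"],s["moment"])
a=np.radians(-82.1);L=np.array([.5975,-.058,0]);X=np.array([np.cos(a),np.sin(a),0]);Y=np.array([-X[1],X[0],0]);Z=np.array([0,0,1])
d=s["position"]-L;print("blade x",(d@X+.09).round(4),"y",(d@Y).round(4))
t=manip.get_image("top");pickle.dump(t,open("t%s.pkl"%k,"wb"))
# rectify: lane plane z=.02, x -.115...115, y -.03...03 at 1 mm
xs=np.arange(-.12,.121,.002);ys=np.arange(.03,-.031,-.004)
P=np.array([[proj(t,L+X*x+Y*y+Z*.024) for x in xs] for y in ys],np.float32)
g=cv2.remap(cv2.cvtColor(t["pixels"],cv2.COLOR_BGR2GRAY),P[...,0],P[...,1],cv2.INTER_LINEAR)
x0=int(sys.argv[2]);sel=(xs*1000>=x0)&(xs*1000<x0+64)
print("     ",(xs[sel]*1000).round().astype(int))
for y,r in zip(ys,g): print(int(round(y*1000)),r[sel])
E
python3 see.py 12 -64
```

```text
17.1 [0.58034034 0.07111448 0.06582233] 0.023664607539857545 [ 0.28476095  0.87035575 -1.78600862] [ 0.07374205 -0.05197247  0.00887108]
blade x -0.0402 y 0.0007
      [-64 -62 -60 -58 -56 -54 -52 -50 -48 -46 -44 -42 -40 -38 -36 -34 -32 -30 -28 -26 -24 -22 -20 -18 -16 -14 -12 -10  -8  -6  -4  -2]
30 [169 165 153 127 110 114 138 161 171 175 176 175 175 175 169 153 126  96  79  66  58  55  68  87 100 105 106 107 108 107 105 103]
26 [164 157 141 113 105 120 143 162 169 170 171 171 171 170 163 143 115  86  70  60  60  70  91 110 119 129 140 150 153 150 145 137]
22 [159 149 131 110 107 129 148 161 165 166 167 167 166 164 155 130 100  75  59  55  74 110 144 165 177 195 208 217 219 219 218 216]
18 [152 140 122 111 116 134 150 158 161 162 162 162 161 156 141 113  84  63  54  62  97 144 167 178 190 219 228 232 232 233 233 233]
14 [142 128 112 110 119 131 141 144 147 149 151 152 152 145 127 101  72  60  71 101 143 176 180 182 195 222 231 233 233 233 233 233]
10 [130 115  98  96  98 100 100  99  99 101 104 109 113 113 103  86  72  81 124 163 191 202 200 194 198 213 227 232 233 233 234 234]
6 [1
[... 629 characters left out ...]
9 164 156 160 163 164 165 165]
-14 [103 105 122 138 148 155 159 161 161 159 155 148 137 122 100 104 134 175 202 214 217 216 210 200 184 168 161 162 164 164 164 165]
-18 [134 126 130 140 149 156 160 162 161 159 154 147 135 122 112 128 161 188 203 210 211 210 206 197 183 168 163 163 164 164 164 164]
-22 [135 128 133 142 151 156 160 162 161 158 153 146 135 126 125 136 153 161 164 164 165 166 165 163 159 157 156 152 150 150 152 155]
-26 [112 119 133 143 151 157 161 161 160 157 152 144 133 119 109 106 107 108 105 101 100 102 106 107 110 114 114 109 103 103 106 110]
-30 [100 118 134 145 153 158 161 162 160 157 151 142 130 113  95  83  78  78  77  77  78  79  78  78  78  77  78  78  77  78  79  79]
```

Request:
move_arm(steps=[0,0,0,0.0008,-0.0055,0,-0.8,0,0,0,0.0015,-0.0109,0,-0.8,0,0,0,0.0023,-0.0163,0,-0.8,0,0,0,0.003,-0.0218,0,-0.8,0,0,0,0.0038,-0.0272,0,-0.8,0,0,0,0.0045,-0.0327,0,-0.8,0,0,0,0.0053,-0.0381,0,-0.8,0,0,0,0.006,-0.0436,0,-0.8,0,0,0,0.0068,-0.049,0,-0.8,0,0,0,0.0076,-0.0545,0,-0.8])

```text
clock: 18.15
position: [0.5879, 0.0165, 0.0658]
ee_rot: [0.0, 0.657, 0.754, 0.0]
contact_force: [-0.0, 0.1, -3.0]
width: 0.0236
gripper_force: 39.6
```

```bash
python3 see.py 13 -4
```

```text
18.15 [0.58793216 0.01653151 0.06581294] 0.023605193816134396 [-0.01779145  0.06991662 -2.97930724] [0.04805767 0.023287   0.02958389]
blade x 0.0149 y 0.0008
      [-4 -2  0  2  4  6  8 10 12 14 16 18 20 22 24 26 28 30 32 34 36 38 40 42 44 46 48 50 52 54 56 58]
30 [171 172 172 172 173 174 174 175 175 176 175 170 153 128 116 123 145 168 179 184 184 184 183 182 178 166 139 105  83  68  67  91]
26 [166 167 167 168 169 169 169 170 170 171 168 157 136 112 114 130 152 170 176 178 178 178 177 175 166 145 116  85  70  63  81 120]
22 [161 162 163 164 164 164 165 166 166 165 158 140 118 103 116 138 156 169 173 174 173 173 173 169 153 123  92  70  61  66 104 152]
18 [156 156 157 158 159 160 160 161 160 157 149 127 111 110 127 149 160 166 168 169 169 170 168 160 139 106  77  61  65  90 143 183]
14 [150 151 152 152 153 154 154 155 153 147 134 117 111 121 138 154 161 163 164 164 165 165 161 145 119  89  67  61  84 127 180 205]
10 [144 144 146 146 147 147 148 149 145 133 120 111 113 128 142 151 154 156 157 158 159 157 148 123  94  72  61  73 115 161 199 215]
6 [135 136 137 138 139 140 140 139 132 
[... 594 characters left out ...]
2 136 146 146 155 183 206 215]
-14 [148 147 147 146 143 130 108  87  84 105 125 139 148 154 158 158 157 154 147 133 113  91  78  82 111 133 144 150 163 190 207 215]
-18 [163 163 163 162 159 148 123 103 100 117 133 145 152 157 160 161 160 156 150 140 124 100  88  95 120 137 145 151 162 183 205 214]
-22 [152 155 157 158 156 151 136 116 114 125 137 147 153 158 160 161 159 155 149 138 122  99  98 111 126 132 134 135 146 170 199 211]
-26 [106 109 112 112 112 112 108 103 115 128 140 149 156 159 160 160 158 153 147 134 117  97  90  94  96  95  93  90 110 151 185 198]
-30 [ 78  79  78  77  77  78  84  95 115 132 144 151 157 160 161 160 157 152 145 131 111  92  80  75  72  70  68  71  95 143 170 181]
```

Request:
move_arm(steps=[0,0,0,0.0008,-0.0055,0,-0.8,0,0,0,0.0015,-0.0109,0,-0.8,0,0,0,0.0023,-0.0163,0,-0.8,0,0,0,0.003,-0.0218,0,-0.8,0,0,0,0.0038,-0.0272,0,-0.8,0,0,0,0.0045,-0.0327,0,-0.8,0,0,0,0.0053,-0.0381,0,-0.8,0,0,0,0.006,-0.0431,0,-0.8,0,0,0,0.0065,-0.047,0,-0.8,0,0,0,0.007,-0.051,0,-0.8])

```text
clock: 19.2
position: [0.5949, -0.0344, 0.0658]
ee_rot: [0.0, 0.657, 0.754, 0.0]
contact_force: [0.2, -1.3, -2.1]
width: 0.0236
gripper_force: 39.6
```

```bash
python3 see.py 14 58
```

```text
19.2 [ 0.59492145 -0.03435322  0.06582473] 0.02355989823250137 [ 0.24562928 -1.25422702 -2.11695051] [ 0.08123726  0.04647871 -0.05255369]
blade x 0.0662 y 0.0007
      [ 58  60  62  64  66  68  70  72  74  76  78  80  82  84  86  88  90  92  94  96  98 100 102 104 106 108 110 112 114 116 118 120]
30 [169 170 170 171 172 172 173 175 175 176 176 178 178 179 180 182 182 178 165 142 115 119 135 158 181 191 193 192 191 188 186 180]
26 [164 165 166 166 167 169 169 170 171 171 171 172 174 174 175 175 174 166 145 122 112 133 153 170 182 187 188 187 186 184 180 169]
22 [160 161 162 162 163 163 164 165 166 167 167 168 169 170 170 168 162 147 119 109 118 141 162 174 178 180 180 180 180 177 167 147]
18 [155 156 157 158 159 159 160 161 162 162 163 163 165 166 165 160 144 123 102 110 130 150 166 173 174 175 175 175 174 168 148 122]
14 [149 150 151 152 153 153 154 155 157 158 158 159 160 160 158 148 129 113 109 123 145 159 166 169 170 170 171 170 166 154 123  95]
10 [143 144 145 146 147 148 149 150 151 152 153 153 154 152 143 128 112 115 125 141 155 161 163 165 166 166 167 164 152 129  98  73]
6 [
[... 630 characters left out ...]
1  70  74 109 153 183 196 197]
-14 [201 196 184 171 160 150 146 144 129 102  79  68  72  84  97 108 116 127 130 127 119 106  92  81  74  69  76 106 160 186 197 196]
-18 [212 214 211 206 202 202 202 197 178 135  99  86  95 114 130 140 147 153 157 156 151 142 129 112  90  76  86 121 171 191 197 196]
-22 [210 211 210 207 206 208 210 208 196 169 126 109 112 125 139 147 154 158 160 161 158 153 145 130 110  87 100 137 174 192 197 197]
-26 [198 196 187 184 188 197 200 200 195 180 153 126 124 132 142 150 155 159 160 160 157 152 144 131 113  99 117 150 168 176 186 193]
-30 [180 180 176 172 177 185 189 187 181 169 150 130 128 137 145 152 157 160 160 159 155 150 141 130 123 126 142 156 153 157 168 179]
```

Request:
move_arm(steps=[0,0,0,0.0003,-0.002,0,-0.8,0,0,0,0.0005,-0.0035,0,-0.8,0,0,0,0.0007,-0.005,0,-0.8,0,0,0,0.0009,-0.0065,0,-0.8,0,0,0,0.0011,-0.008,0,-0.8,0,0,0,0.0013,-0.0095,0,-0.8,0,0,0,0.0015,-0.0105,0,-0.8,0,0,0,0.0016,-0.0115,0,-0.8,0,0,0,0.0017,-0.0125,0,-0.8,0,0,0,0.0017,-0.0125,0,-0.8])

```text
clock: 20.25
position: [0.5966, -0.0466, 0.0658]
ee_rot: [0.0, 0.657, 0.754, 0.0]
contact_force: [0.3, -0.1, -2.2]
width: 0.0234
gripper_force: 39.6
```

```bash
python3 - <<'E'
from h import *
import pickle
np.set_printoptions(linewidth=250)
s=manip.get_state();print(s["position"],s["contact_force"],s["moment"])
t=manip.get_image("scene");pickle.dump(t,open("s15.pkl","wb"))
a=np.radians(-82.1);L=np.array([.5975,-.058,0]);X=np.array([np.cos(a),np.sin(a),0]);Y=np.array([-X[1],X[0],0]);Z=np.array([0,0,1])
for x in(.045,.06,.08,.094,.11): print(x,[proj(t,L+X*x+Y*y+Z*z).round(1) for y,z in((-.025,.016),(0,.016),(.025,.016),(-.035,.05),(.035,.05))])
g=cv2.cvtColor(t["pixels"],cv2.COLOR_BGR2GRAY)
for v in range(252,292,2): print(v,g[v,370:432:2])
E
```

```text
[ 0.5966286  -0.04663766  0.06583516] [ 0.30886765 -0.06356356 -2.22931479] [ 0.05884175 -0.02994131 -0.02714685]
0.045 [array([385. , 279.6]), array([388.5, 273.8]), array([391.8, 268.2]), array([384.7, 270.6]), array([394.4, 254.9])]
0.06 [array([391. , 281.3]), array([394.4, 275.5]), array([397.6, 269.8]), array([390.9, 272.4]), array([400.3, 256.5])]
0.08 [array([399.1, 283.7]), array([402.4, 277.8]), array([405.5, 272.1]), array([399.2, 274.7]), array([408.2, 258.7])]
0.094 [array([404.8, 285.4]), array([408. , 279.4]), array([411.1, 273.6]), array([405. , 276.4]), array([413.9, 260.2])]
0.11 [array([411.4, 287.3]), array([414.5, 281.3]), array([417.5, 275.4]), array([411.8, 278.4]), array([420.4, 262. ])]
252 [117  82  81  82  74  98 101 101 112  40  32  38  50 102  99 100 100 103 101 102 101 101 103 103  93  49  45 224 215 214 227]
254 [119  78  80  81  71 100  99  99 107  32  31  25 104 104 101 101 103 101 101 103 106 105 103 103  94  27  54 225 222 224  50]
256 [116  83  80  80  68 102 101 103  88  28  35  23 101 214 191 166 132  99  98 102 104 104 103 103 104  29  27  24  3
[... 1520 characters left out ...]
3  83  79  88 107  82  13 101  66 103 101 103 102]
282 [156 132 110  87  77  76  88 100  91  81  80  81  80  81  81  80  83  83  83  83  85  84  84  81  22  76  71 100 103 103 101]
284 [ 61  61 133 152 154 103  85  82  78  80  98  89  86  80  81  80  82  79  85  81  84  81  83  76 121  72  74 124 102  99 101]
286 [ 71  71  72  63  68 103 151 156 141 103  84  78  76  89  96  80  82  82  81  79  82  81  81  73  79  68  99 102 101 148 101]
288 [ 73  72  71  76  71  67  65  61  93 140 157 154 112  83  78  75  85 100  89  80  84  81  81 106  72  67 103 101 100  99 100]
290 [ 72  72  71  74  73  74  73  75  66  65  61  58 132 154 155 136  96  80  79  76  93  87  86  83  69  98 101 100  99 101 100]
```

```bash
python3 - <<'E'
from h import *
import pickle
np.set_printoptions(linewidth=250)
g=[cv2.cvtColor(pickle.load(open(n,"rb"))["pixels"],cv2.COLOR_BGR2GRAY).astype(int) for n in("scene0.pkl","s11.pkl","s15.pkl")]
print((g[1]-g[0])[256:284,380:424].__abs__().max(), [i for i in range(380,424,2)])
for v in range(256,282,1): print(v,(g[2]-g[1])[v,384:424:2])
E
```

```text
8 [380, 382, 384, 386, 388, 390, 392, 394, 396, 398, 400, 402, 404, 406, 408, 410, 412, 414, 416, 418, 420, 422]
256 [ 0  0 -1  4 -6  1  0 -1  0 -1 -1  0  2  1  1  0 -1 -1 -5 -1]
257 [ 1 -1 -2 -3 -2  0  0  1  1  1  1  4 -1  1  1  1  0  0  2  5]
258 [ 0 -2  0 -1 -1  1  0  1  1  1  0  1  0  1 -1  1  0  0  2 -2]
259 [ 0  1 -2 -1 -2  0  0  0  2 -1  0  0  0  0 -2 -3  1 -1  0  2]
260 [ 0  0  2  2  1  0  1 -1  0  0  2  0  2  0  0  1  2  0  0  1]
261 [-2 -1  0  2  1  1  0 -1  1  1  1  0  0  1  2  0  0  1  0  0]
262 [ 0  1  0 -1  0  0  1  1 -1 -1  1  0 -1  1  1  0  0  1  1  0]
263 [-4  2  1  0  0  1  0  1  1  0  1  0  0 -1  1 -1  0  1  1  2]
264 [-34   3   0   1   2   0   0   0  -1   2   0   0   0   2   0  -1   1   1   2   1]
265 [-37   3   1   1   2   1   1   1   0   2   0   2   0   0  -1   2   0   0   2   1]
266 [-46   4   3   0   1   1   1   1   2   0   2   0   1   0   0   1   1   3   0  -1]
267 [ 9  3  1  1  1  0  1  1  2  0  9 10  0  0  2  0  1  0  1  3]
268 [-17  -3   1   1   2   1   0  -1   0   0  13   9   2   0   1  -1   0   1   3   1]
269 [-60 -29   0   2   3   0   1   1   1   2  15 
[... 348 characters left out ...]
  1   7   8   2   0   0  -1   1]
274 [-52 -39   3  -1  -2   1   0   1  -2   0  -6   0   3  14  11  -3   0   2   3   1]
275 [-69 -43   4   6   3   0   2   0   0  -1  -6  -1  21  30  28   1   1   0   6   0]
276 [-84 -47   2   2   0   1  -2   4   3  -1   1   0  13  29 -19  -3  -1  -5   4  -1]
277 [-74 -48   1   3   0   2   2  -2  -1  -4   2   0  -2  10 -15   0   2  -2   3   2]
278 [-69 -20   2  -1  -3  -1  -1   3   1   3  -1  -1  -3   0   0   1   1   2  -1   0]
279 [-52 -25  -2   2   1   0   4   1   1  -3   2  -1   0   0   1   1   1   3  -1   3]
280 [-16  -7   3   5  -2   4  -1   2  -2   4  -1   2   4  -1 -21  -2   0 -14   1   0]
281 [ 4  6  3 -2  1 -1  2  2  2 -1 -1  1 -1  0  0  1  0 11  0  0]
```

```bash
python3 - <<'E'
from h import *
import pickle
t=pickle.load(open("s15.pkl","rb"))
a=np.radians(-82.1);X=np.array([np.cos(a),np.sin(a),0]);Y=np.array([-X[1],X[0],0]);Z=np.array([0,0,1])
for oy in (-.058,-.062):
  L=np.array([.5975,oy,0])
  for bx in (.075,.079): print(oy,"blade",bx,[proj(t,L+X*bx+Y*y+Z*.0365).round(1) for y in(-.02,.02)])
  for vx,z in((.085,.029),(.0945,.026)): print("vialtop",vx,[proj(t,L+X*vx+Y*y+Z*z).round(1) for y in(-.023,-.01,.0,.01,.022)])
  print("cheek top inner",[proj(t,L+X*x+Y*-.027+Z*.05).round(1) for x in (.08,.095)], "endwall", [proj(t,L+X*.105+Y*y+Z*.05).round(1) for y in(-.027,.027)])
E
```

```text
-0.058 blade 0.075 [array([398.6, 275.1]), array([403.8, 265.9])]
-0.058 blade 0.079 [array([400.2, 275.6]), array([405.4, 266.4])]
vialtop 0.085 [array([401.9, 279.5]), array([403.6, 276.4]), array([404.9, 274.1]), array([406.2, 271.8]), array([407.7, 269.1])]
vialtop 0.0945 [array([405.7, 281.7]), array([407.4, 278.5]), array([408.7, 276.2]), array([409.9, 273.9]), array([411.4, 271.1])]
cheek top inner [array([400.2, 272.8]), array([406.5, 274.6])] endwall [array([410.7, 275.8]), array([417.4, 263.2])]
-0.062 blade 0.075 [array([400.1, 275.7]), array([405.3, 266.5])]
-0.062 blade 0.079 [array([401.8, 276.2]), array([406.9, 266.9])]
vialtop 0.085 [array([403.5, 280.1]), array([405.2, 277. ]), array([406.5, 274.7]), array([407.7, 272.4]), array([409.2, 269.6])]
vialtop 0.0945 [array([407.3, 282.3]), array([409. , 279.1]), array([410.2, 276.8]), array([411.4, 274.4]), array([412.9, 271.7])]
cheek top inner [array([401.8, 273.4]), array([408.1, 275.2])] endwall [array([412.3, 276.4]), array([419. , 263.8])]
```

Request:
move_arm(steps=[0,0,0,0.0001,-0.0007,0,-0.8,0,0,0,0.0002,-0.0014,0,-0.8,0,0,0,0.0003,-0.002,0,-0.8,0,0,0,0.0004,-0.0026,0,-0.8,0,0,0,0.0004,-0.0032,0,-0.8,0,0,0,0.0005,-0.0038,0,-0.8,0,0,0,0.0005,-0.004,0,-0.8,0,0,0,0.0005,-0.004,0,-0.8,0,0,0,0.0005,-0.004,0,-0.8,0,0,0,0.0005,-0.004,0,-0.8])

```text
clock: 21.3
position: [0.5971, -0.0505, 0.0658]
ee_rot: [0.0, 0.657, 0.754, 0.0]
contact_force: [-0.3, 0.6, -2.3]
width: 0.0237
gripper_force: 39.6
```

```bash
cat > d.py <<'E'
from h import *
import pickle,sys
np.set_printoptions(linewidth=250)
s=manip.get_state();print(s["position"],s["contact_force"],s["moment"])
t=manip.get_image("scene");pickle.dump(t,open("s%s.pkl"%sys.argv[1],"wb"))
g=[cv2.cvtColor(p,cv2.COLOR_BGR2GRAY).astype(int) for p in(pickle.load(open("s11.pkl","rb"))["pixels"],t["pixels"])]
print("    ",np.arange(388,424,1))
for v in range(263,279): print(v,(g[1]-g[0])[v,388:424])
E
python3 d.py 16
```

```text
[ 0.59706788 -0.05049152  0.0658154 ] [-0.30600357  0.5555937  -2.3025899 ] [0.03524022 0.0093686  0.01426475]
     [388 389 390 391 392 393 394 395 396 397 398 399 400 401 402 403 404 405 406 407 408 409 410 411 412 413 414 415 416 417 418 419 420 421 422 423]
263 [-2  3  1  0 -1  0  1  0  1  1  0  2  1  0  1  1  0  0 -1  0 -1  0  0  1  1  0  0  1 -1  1  0 -1  1  0  1  0]
264 [ 0 -2  1 -1  2  2  0  2  0  1  0  2  0  0  2  0  0  1  0  1  0  0  2  2  0  1 -1  2  1  1  1  0  2  1  0 -1]
265 [-1  0  2  0  2 -1  1  0  0  0  0  1  0 -1  2  0  0  0  0  2  0  1  0  2 -1  0  1  0  0  2  1  1  1 -1  3  1]
266 [ 2  0  1  0  1 -1  1  1  0 -1  1  1  3  1  1 -1  2  0  0  1  0  1 -1  0  0  0  2  0  1  1  2 -1  0  0  0  1]
267 [ 1  1  0  1  0  1  0  0  1  0  0  1  2  0  1  2 -1  0 11 13  3  1  1  0  3  1 -1 -2  1 -1  1 -1  0  1  2  0]
268 [ 3  1  0  1  2  1  2  0 -1  1  0  0  1  2  0 -1 -1  9 15 16  5 -2  0  2  2  0  1 -1  0  2  1  1  1  2  4  0]
269 [ 1  2  3 -1  3  1  1  0  0  1  0  3  0  1  2  1  2 14 15 10  0  0  0  1  1  0  1  0  2  0  0 -1 -1  0  4  0]
270 [-12  -5 -20 -31  -5   1   1   0  -1
[... 501 characters left out ...]
  2  0  1  4  3  0  0]
274 [  4   1   1  -3   0   2  -2   2   0   0   1  -3  -3 -10  -1   4  -1   4   7   0   3   9  16  15  12  11  -4  -1   0   1  -2   0   2   0   1   1]
275 [ 4  1  2 -1  0  2  0  0  0  1 -1  2  2  0  0  1 -6 -7 -6 -1 22 29 30 28 27 10  1 -1  2 -1  0  1  1  1  1  1]
276 [  4  -1   0   0   2  -1   1  -3  -4   2  -1   0   2   0   0   1   0  -1  -4   4  14  22  29 -20 -19  -7  -2   2   0  -4  -4   0  -2  -4  -1  -1]
277 [  2   1   0   0   1  -1   1  -1   2   1  -2   3  -3 -19  -6   1   3   3  -1   1  -2   0  10  -5 -14   1  -1   2   1   2  -2  -1  -4   0   2  -1]
278 [ 3  0 -1  0 -3  0  2  0  0  3  0  2  1  3  0  1  0  1  2  2 -1 -2  0  2  1  1  1  1  1  1  0  1  1  0  1 -1]
```

The vial sits still in the nest (its patch did not move as the blade advanced 4 mm, no force). Retract.

Request:
move_arm(steps=[0,0,0,-0.0007,0.005,0,-0.8,0,0,0,-0.0021,0.015,0,-0.8,0,0,0,-0.0041,0.03,0,-0.8,0,0,0,-0.0062,0.045,0,-0.8,0,0,0,-0.0083,0.06,0,-0.8,0,0,0,-0.0104,0.075,0,-0.8,0,0,0,-0.0125,0.09,0,-0.8,0,0,0,-0.0146,0.105,0,-0.8,0,0,0,-0.0166,0.12,0,-0.8,0,0,0,-0.0187,0.135,0,-0.8])

```text
clock: 22.35
position: [0.5782, 0.0858, 0.0659]
ee_rot: [0.0, 0.657, 0.754, 0.0]
contact_force: [0.4, -1.0, -2.2]
width: 0.0235
gripper_force: 39.6
```

```bash
python3 d.py 17 | tail -14; python3 - <<'E'
from h import *
import pickle
np.set_printoptions(linewidth=250)
t=manip.get_image("top");pickle.dump(t,open("t17.pkl","wb"))
t0=pickle.load(open("top0.pkl","rb"))
d=cv2.cvtColor(t["pixels"],6).astype(int)-cv2.cvtColor(t0["pixels"],6)
a=np.radians(-82.1);X=np.array([np.cos(a),np.sin(a),0]);Y=np.array([-X[1],X[0],0])
for oy in(-.058,-.062):print([proj(t,np.array([.5975,oy,.016])+X*x+Y*y).round(1) for x,y in((.084,-.0225),(.105,-.0225),(.084,.0225),(.105,.0225))])
print(np.arange(404,436))
for v in range(200,236): print(v,d[v,404:436])
E
```

```text
265 [ 0  1  1 -1  1 -1  1 -1  1  1 -1  0  1 -2  0 -1  1  0  0  0  0  0 -2  1 -1  0  1 -1 -2  3 -1  0  0 -1  0  1]
266 [ 0 -1  0  0 -1  0  1  0  0  0  1  1  1  1  1 -1  3  2  1  0  1  2  1 -1  0 -1  0  0  1  0  1  0  0  1  2  0]
267 [ 1  1  1  1  1  1 -1  0  0  1  0  0  2 -1  0  2  0  0  0  1  0  2  0 -1  3  1 -1 -1  0 -1  0  0  0 -1  4  0]
268 [ 0  0  0  0  1  0  0  0  0  1  0  2  0  0 -1  0  1  0  2  0  1  0  1 -1  1  0 -1 -1 -1  0  1  0  2  0  0  0]
269 [ 0  0  1  0  2  1  0  1  0  0 -1  2  1  1  2  1  0  1  0 -1  0 -1  0  1  0  0  1  0  2  2  0  0  0  0  2  0]
270 [ 0  1  1 -1  0 -1  0  1 -1  0  1  1 -2  1  1  0  1  0  1  0 -1  0  0  0  1  2  2 -1 -1  0  0  1  1 -2  1  0]
271 [ 2 -1  2  1  1  1  2 -1 -1  2  1  0  1 -1  1  2  1  1 -1  0  0  1  0  1 -1  0  1  0  0  1  0  0 -1  1  3  0]
272 [-1  1  1  0  0  0  0  0  1  1 -1  0  0  0  2  0  1  1  0  0 -1  0  1  6  2  3  1  1  2 -1  1  2  0  1 -5 -1]
273 [-1  0  0 -2 -1  1  1  1  0  1  0 -1  1  1  0  1  1  1  0  1  0  1  7 10  8 11  3  1  0  2  1  2  2  2  0  0]
274 [ 1  2  0  1  2  0  0  0  0 -1  1  0  1  1  1  1  0  1 -1 -2  2  9 16 
[... 3911 characters left out ...]
 -2 -1 -2 -2 -2 -2 -2 -2 -2 -2 -2 -3 -2 -2 -2  0 -1 -2 -1 -2 -1 -1 -2 -2 -1 -1  0 -1 -1]
230 [-1 -1 -2 -2 -2 -2 -1 -2 -1 -1 -3 -1 -2 -1 -2 -1 -2 -2 -2 -1 -1 -2 -1 -1 -1 -1 -1 -1  0 -1  0 -1]
231 [-1 -1 -2 -2 -1 -2  0 -1 -1 -2 -1  0 -1 -2 -1 -2 -1  0 -1 -1 -1 -1 -1  0 -1 -1 -1 -1  0 -1 -1  0]
232 [-1 -1 -2 -2 -2 -2 -2 -1  0 -1 -1 -1 -1 -1 -1  0 -1 -2 -1 -1 -1 -1  0 -1  1  0 -1 -2 -1  0 -1 -1]
233 [-1 -2 -1 -1 -1 -1 -1 -2  0  0 -1 -1 -1 -1 -2 -1  0 -1  0 -1 -1 -1 -1  0 -2 -1 -1  0 -2  0  0 -1]
234 [ 0 -2 -1 -1 -1 -1 -1 -1 -1  0  0  0 -1 -2  1 -2  0 -1 -1 -1 -1  0 -1 -2 -2 -1  0 -1  0 -1 -1  0]
235 [-1 -1  0 -2 -2  0 -1 -1  0 -1 -1 -1 -1 -1 -1 -1  0 -1  0 -2 -1 -1 -1 -2 -1 -1 -1 -1 -1 -1 -1 -2]
```

Top-view difference shows the vial at columns 418-425 and rows 209-226, square in the nest. Lift out and carry the pusher back.

Request:
move_arm(steps=[0,0,0,0,0,0.02,-0.8,0,0,0,0,0,0.045,-0.8,0,0,0,0,0,0.075,-0.8,0,0,0,0,0.01,0.1,-0.8,0,0,0.02,-0.01,0.03,0.1,-0.8,0,0,0.042,-0.025,0.05,0.1,-0.8,0,0,0.064,-0.04,0.075,0.1,-0.8,0,0,0.086,-0.055,0.1,0.1,-0.8,0,0,0.108,-0.07,0.125,0.1,-0.8,0,0,0.13,-0.085,0.15,0.1,-0.8])

```text
clock: 23.45
position: [0.4929, 0.2349, 0.1658]
ee_rot: [0.0, 0.301, 0.954, -0.0]
contact_force: [0.4, 0.1, -2.3]
width: 0.0235
gripper_force: 39.8
```

Request:
move_arm(steps=[0,0,0.022,-0.01,0.02,0,-0.8,0,0,0.044,-0.0187,0.0355,0,-0.8,0,0,0.066,-0.0187,0.0355,0,-0.8,0,0,0.0922,-0.0187,0.0355,0,-0.8,0,0,0.0922,-0.0187,0.0355,0,-0.8,0,0,0.0922,-0.0187,0.0355,0,-0.8,0,0,0.0922,-0.0187,0.0355,-0.02,-0.8,0,0,0.0922,-0.0187,0.0355,-0.035,-0.8,0,0,0.0922,-0.0187,0.0355,-0.045,-0.8,0,0,0.0922,-0.0187,0.0355,-0.045,-0.8])

```text
clock: 24.45
position: [0.4738, 0.2693, 0.1194]
ee_rot: [-0.001, 0.019, 1.0, -0.001]
contact_force: [0.3, -0.5, -2.9]
width: 0.0232
gripper_force: 39.8
```

```bash
python3 - <<'E'
from h import *
import pickle
np.set_printoptions(linewidth=250)
s=manip.get_state();print(s["position"],s["ee_rot"],s["contact_force"],s["moment"])
im=manip.get_image("wrist");pickle.dump(im,open("w18.pkl","wb"));g=cv2.cvtColor(im["pixels"],6)
o=cv2.cvtColor(pickle.load(open("w9.pkl","rb"))["pixels"],6)
for v in (424,436,448,456,462,468,474): print(v,g[v,280:368:3],"\n   ",o[v,280:368:3])
E
```

```text
[0.47382552 0.26930942 0.11942734] [-1.48145348e-03  1.94471438e-02  9.99809569e-01 -6.62755542e-04] [ 0.3491333  -0.49163794 -2.9178273 ] [0.03432366 0.0231757  0.07044002]
424 [113 123 128 133 104  34  32  31  35  29  31  31  32  29  32  30  31  31  27  28  30  29  29  29  46 139 141 128 129 108] 
    [115 122 132 131  98  31  36  31  30  33  32  30  29  31  31  32  31  29  31  33  31  32  27  28  36 115 138 117 117 102]
436 [120 127 137 136 137 110  26  31  32  32  30  36  28  35  29  32  33  35  30  33  31  29  29  34 128 136 140 125 123 101] 
    [136 152 143 133 135 109  25  33  33  34  31  31  31  31  33  34  35  33  32  28  31  31  29  35 125 134 138 120 123 109]
448 [107 128 138 139 138 139 139 140 138 139 138 138 138 157 194 199 140 138 138 138 139 138 137 138 138 138 140 139 121  93] 
    [198 230 149 137 136 137 137 135 137 137 137 137 137 157 188 186 136 134 136 136 137 135 135 135 136 135 137 137 119  89]
456 [ 29  36  34  34  34  34  34  33  33  39  63  95 122 140 153 152 135 118  90  60  39  33  33  34  35  33  33  35  32  36] 
    [ 34  33  30  35  37  32  35  30  33  40  61  91 119 137 152 148 132 116  87  57  36  30  33  29  31  31  35  32  31  34]
462 [33 36 35 35 30 34 33 33 34 32 34 35 34 34 33 31 35 32 33 31 35 34 33 30 34 34 34 33 33 35] 
    [32 33 35 33 33 33 32 34 32 33 33 32 33 34 32 33 35 36 35 34 33 34 31 34 31 33 32 34 33 32]
468 [30 34 30 32 31 27 29 32 31 31 29 34 31 30 32 32 29 29 34 32 31 35 34 33 31 33 32 29 31 34] 
    [30 30 30 28 30 30 32 33 27 29 32 35 29 27 33 31 31 34 28 32 30 32 29 32 30 32 31 34 30 29]
474 [34 32 33 33 35 36 33 31 34 34 35 32 35 35 33 34 34 34 32 36 34 34 32 34 31 32 35 31 30 33] 
    [33 33 35 30 30 34 24 32 32 32 33 29 32 32 34 31 29 30 34 35 29 35 33 31 30 33 30 33 35 35]
```

Request:
move_arm(steps=[0,0,0,0,0,-0.008,-0.8,0,0,0,0,0,-0.016,-0.8,0,0,0,0,0,-0.024,-0.8,0,0,0,0,0,-0.03,-0.8,0,0,0,0,0,-0.035,-0.8,0,0,0,0,0,-0.039,-0.8,0,0,0,0,0,-0.042,-0.8,0,0,0,0,0,-0.044,-0.8,0,0,0,0,0,-0.044,-0.8,0,0,0,0,0,-0.044,-0.8])

```text
clock: 25.5
position: [0.4748, 0.2701, 0.077]
ee_rot: [0.0, 0.019, 1.0, 0.0]
contact_force: [-0.2, 1.0, -0.8]
width: 0.0238
gripper_force: 39.8
```

Request:
move_arm(steps=[0,0,0,0,0,-0.002,-0.8,0,0,0,0,0,-0.004,-0.8,0,0,0,0,0,-0.006,-0.8,0,0,0,0,0,-0.008,-0.8,0,0,0,0,0,-0.01,-0.8,0,0,0,0,0,-0.012,-0.8,0,0,0,0,0,-0.014,-0.8,0,0,0,0,0,-0.0155,-0.8,0,0,0,0,0,-0.0165,-0.8,0,0,0,0,0,-0.0165,-0.8])

```text
clock: 26.5
position: [0.4747, 0.27, 0.0605]
ee_rot: [0.0, 0.019, 1.0, 0.0]
contact_force: [-1.1, 0.3, -2.0]
width: 0.0233
gripper_force: 40.0
```

Request:
move_arm(steps=[0,0,0,0,0,-0.0005,-0.8,0,0,0,0,0,-0.001,-0.8,0,0,0,0,0,-0.001,-0.8,0,0,0,0,0,-0.001,-0.8,0,0,0,0,0,-0.001,-0.6,0,0,0,0,0,-0.001,-0.4,0,0,0,0,0,-0.001,-0.2,0,0,0,0,0,-0.001,0,0,0,0,0,0,-0.001,0.2,0,0,0,0,0,-0.001,0.2])

```text
clock: 27.5
position: [0.4748, 0.27, 0.0592]
ee_rot: [0.0, 0.019, 1.0, 0.0]
contact_force: [0.0, -0.5, 0.8]
width: 0.0511
gripper_force: 0.0
```

Request:
move_arm(steps=[0,0,0,0,0,0,0.2,0,0,0,0,0,0.01,0.2,0,0,0,0,0,0.03,0.2,0,0,0,0,0,0.06,0.2,0,0,0,0,0,0.1,0.2,0,0,0,0.003,-0.0015,0.14,0.2,0,0,0,0.003,-0.0015,0.14,0.2,0,0,0,0.003,-0.0015,0.14,0.2,0,0,0,0.003,-0.0015,0.14,0.2,0,0,0,0.003,-0.0015,0.14,0.2])

```text
clock: 28.5
position: [0.4767, 0.2681, 0.1978]
ee_rot: [-0.002, 0.019, 1.0, -0.001]
contact_force: [-0.1, 0.1, 0.2]
width: 0.0513
gripper_force: 0.0
```

```bash
python3 - <<'E'
from h import *
import pickle
np.set_printoptions(linewidth=250)
s=manip.get_state();print(s["clock"],s["position"],s["ee_rot"],s["width"],s["contact_force"])
im=manip.get_image("wrist");pickle.dump(im,open("w19.pkl","wb"));g=cv2.cvtColor(im["pixels"],6)
o=cv2.cvtColor(pickle.load(open("w7.pkl","rb"))["pixels"],6)
for v in (225,240,255): print(v,g[v,284:350:2],"\n   ",o[v,284:350:2])
print(g[200:320:4,317],o[200:320:4,317])
t=manip.get_image("top");g=cv2.cvtColor(t["pixels"],6);o=cv2.cvtColor(pickle.load(open("top0.pkl","rb"))["pixels"],6)
d=cv2.absdiff(g,o)>25
n,l,st,c=cv2.connectedComponentsWithStats(d.astype(np.uint8));print([(st[i].tolist()) for i in range(1,n) if st[i,4]>12])
t=manip.get_image("scene");g=cv2.cvtColor(t["pixels"],6);o=cv2.cvtColor(pickle.load(open("scene0.pkl","rb"))["pixels"],6)
n,l,st,c=cv2.connectedComponentsWithStats((cv2.absdiff(g,o)>25).astype(np.uint8));print([(st[i].tolist()) for i in range(1,n) if st[i,4]>8])
print(cv2.absdiff(g,o)[225:265,220:275].max(), (cv2.absdiff(g,o)[272:278,406:414]))
E
```

```text
28.5 [0.47666377 0.26809004 0.19782937] [-1.51546170e-03  1.85830084e-02  9.99825999e-01 -5.88169128e-04] 0.05131385045628461 [-0.07162404  0.10531253  0.18859528]
225 [113 120 113 161 126 113 111 103  99  65  52  52  76  91  62  60  59  60  61  61  63  61  61  62  62  62  62  63  61  81  91  61  56] 
    [155 112 116 108 101  77  52  52  74  91  58  57  56  61  60  61  63  61  62  62  64  62  61  63  59  83  89  58  57  67 109 110 142]
240 [135 132 128 219 213 155 156 133 101  63  60  63  81  96  68  60  62  64  66  66  67  63  66  63  67  65  67  66  64  85  92  66  66] 
    [220 168 163 142 121  66  61  64  79  98  64  62  64  67  66  66  67  66  67  64  67  66  67  68  67  91  89  68  70  70 109 140 161]
255 [132 130 136 198 244 246 245 245 247 248 246 245 231 114  75  68  68  69  70  70  74  80  75  74  72  75  74  74  77 120 210 250 249] 
    [228 245 246 245 245 247 248 246 228 114  71  68  70  72  71  71  71  73  71  77  84  82  82  78  80 125 221 251 249 249 250 249 249]
[ 84  85  91  98  54  58  59  61  63  66  63  66  65  68  69  78  78  79 232 250 250 250 250 250 250 250 
[... 682 characters left out ...]
433, 13, 11, 94], [357, 437, 38, 32, 320], [346, 444, 39, 30, 533], [0, 447, 6, 13, 49], [396, 451, 15, 29, 253], [348, 470, 6, 6, 20], [391, 473, 7, 7, 29]]
[[0, 0, 10, 21, 59], [0, 0, 148, 480, 15842], [108, 0, 147, 198, 6938], [3, 33, 16, 4, 32], [230, 257, 62, 64, 1382], [238, 260, 6, 3, 10], [374, 311, 19, 20, 186], [148, 329, 28, 10, 71], [185, 337, 7, 14, 48], [178, 338, 4, 9, 12], [150, 338, 63, 108, 2895], [211, 366, 43, 80, 1490], [24, 431, 6, 8, 23], [215, 468, 17, 12, 77], [10, 471, 24, 9, 96], [205, 473, 11, 7, 34]]
65 [[ 4  3  2  4  5  8  6  5]
 [ 4  4  4  3  9 11 13 13]
 [ 4  3  5 14 18 20 15 15]
 [ 3  5 23 31 32 30 29 14]
 [ 1 10 18 24 29 14 12  3]
 [ 4  2  1  6 13  6  4  3]]
```

```bash
python3 -c "
from rig import manip
print(manip.sign_off())"
```

```text
the job is handed in; nothing more can be done
None
```

The job is handed in at about 28.5 s: camera checks show the vial square in the nest under the hood and the pusher back in its dock, buttons out, let go, but the sign-off returned no verdict.

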